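# Lay out the roller repair kit on its outline plates

### The arm

A 6-joint arm with a two-finger parallel gripper is mounted at the origin on a cart in front of the work surface, level with it; the furniture and walls round the work are solid. World frame = base frame: x ahead of the robot, y to its left, z up, the work surface at z = 0. Lengths are in m, angles in rad, forces in N, time in s.
With the tool pointing down it reaches from about 0.225 to 0.875 m from the base axis. Payload 3.4 kg.
Tool frame: the origin (TCP) lies at the very end of the fingers, on their centre line; the grasp point (between the pads) lies behind it (manip.tcp_to_grasp is the z of the grasp point in the tool frame, in m); z points along the fingers, y is the direction in which the jaws open and shut (so a half turn about z gives the same grasp; the last joint's range is limited). The gripper opens to 85 mm and grips with 20 to 120 N. Pads are 22 mm wide; open, the fingers measure 114 mm over their backs; the gripper's body (76 mm by 85 mm) begins 54 mm behind the grasp point. The pads swing forward as they close: fully open they stand 13 mm farther back than shut.
Start: joints at [-1.336, 0.276, 1.505, -0, 1.361, -0.121], TCP at [0.2, -0.539, 0.231] pointing down, gripper open.
Joint ranges: [-2.89, 2.89], [-0.75, 2.08], [0.22, 2.7], [-1.18, 4.32], [0.11, 2.71], [-2.7, 2.7]. Speed limits (rad/s): [2.57, 2.57, 3.14, 3.14, 3.14, 3.14].

### API

Orientations are given as a unit quaternion [w, x, y, z].
In Python, from rig import manip, eyes gives the robot as it stands.
- The arm moves only by the tool servo_tool, never from a script. Its argument "increments" is a list of rows, each an object with "slide": the shift along the tool's x, y, z in m, a list of three; "spin": the turn about the tool's z in degrees. A call has 1 to 8 rows; each row shifts and turns the commanded pose from where the row before left it, along the tool's axes as they then stand; what a row does not reach is not made up. A row lasts 1/10 s, in which the tool goes at most 50 mm and 8.59 degrees, less where a joint would pass 70% of its speed; a pose out of reach is approached as far as the arm can. A call is refused whole if a number of a shift passes 0.05 or a number of a turn 8.59, either way. A call with a gripper value outside its range is refused whole. "hand" is the opening, from 0 (shut) to 1 (fully open), set as the call begins (left out, the last holds). The fingers move at their own pace and stop on an object; "newtons" is the grip in N (left out, the last holds). Time passes only in rows, so rows that do not move let the fingers close. It gives the time, the measured TCP pose, the force and the opening at its end, in the units of the state.
- manip.get_state(): the state, without advancing time (a new reading comes with each control period).
- eyes.get_image(name): name is "side" or "top"; returns the picture (420x560x3 uint8, blue, green, red); there is no depth.
- eyes.calibration(name): a dict with "fx", "fy", "cx", "cy" (pixels), "k1" (the pictures are not rectified: a ray, as slopes to the right and down, at radius r is drawn at 1 + k1 r^2 times it, then the intrinsics apply), "rvec" (rotation vector, rad) and "tvec" (3), from world to camera coordinates, as OpenCV has them. Camera axes: x right, y down, z forward; pixel columns grow to the right and rows downward; lengths in m; the calibration is good to about 2 mm. A picture is of the moment at which its call begins. calibration takes no time and is no camera call.
- manip.sign_off(): hands the job in, once; it reports no verdict.
The state is a dict: "clock": time; "qpos": joint angles; "qd": joint speeds; "effort": joint torques, N m; "position": TCP position; "ee_rot": TCP orientation; "contact_force": force on the tool from outside, world axes, zero at the start; "moment": the same for the moment, N m; "width": finger opening in m.
Only numpy, scipy, OpenCV 4.12 (cv2) and the standard library are available. Lean on these libraries where they do the work, as an engineer would, in place of code of your own. Each camera call takes 0.05 s, during which the arm holds its last target.

### The job

Lay out the kit of parts for a roller repair: put the yellow wheel, the ball bearing, the white nylon block and the large hex bolt each flat on the kit plate that shows its own life-size outline. Centre each part on its outline and line it up with it, the bolt's head on the painted head, then let go of everything.

Things in the scene. Friction and masses are not known exactly. Their poses are not given: they have to be found in the camera images.
- wheel: yellow-tyred wheel lying flat, 62 mm diameter, 20 mm high, grey hub. Origin: centre of its underside; z up.
- bearing: steel ball bearing lying flat, 47 mm outside diameter, 14 mm high. Origin: centre of its underside; z up.
- nylon: white nylon block, 24 mm (x) by 50 mm (y), body 20 mm high with a small screw rising to 24 mm near one end. Origin: centre of its underside; y along its length. Either way round fits its outline.
- bolt: hex-head steel bolt lying on its side, 78 mm long along y. Origin: about midway along it, at the lowest level. Hexagonal head (22 mm across, 10 mm thick) at y = +29 to +39 mm; the shank, 12 mm thick, reaches to y = -39 mm, its axis 8 to 9 mm up near the middle, sloping slightly down to the thread end.
- wheel_tile: a fixed flat dark blue-green kit plate, 80 x 80 mm and 5 mm thick (painted face at z = 5 mm above the trolley top), with a life-size painted picture of the wheel in its middle: a yellow disc of 62 mm with a grey centre. Origin: centre of the plate's underside.
- bearing_tile: a fixed flat dark blue-green kit plate, 70 x 70 mm and 5 mm thick (painted face at z = 5 mm above the trolley top), with a life-size painted picture of the bearing in its middle: a grey ring of 47 mm with a thin black ring in it. Origin: centre of the plate's underside.
- nylon_tile: a fixed flat dark blue-green kit plate, 48 (x) x 72 (y) mm and 5 mm thick (painted face at z = 5 mm above the trolley top), with a white painted rectangle, 24 x 50 mm, long side along y, in its middle. Origin: centre of the plate's underside.
- bolt_tile: a fixed flat dark blue-green kit plate, 46 (x) x 104 (y) mm and 5 mm thick (painted face at z = 5 mm above the trolley top), with a life-size light grey painted outline of the bolt, along y, its head towards +y. The outline sits 10 mm off the middle: the bolt lies right when its origin is at x = 0, y = -10 mm of this plate and its y axis points the same way. Origin: centre of the plate's underside.
Things that resemble listed ones, but are neither listed nor needed, are in the scene too. Of the things shaped like the bearing, the steel one is meant.

How it is judged:
By the outcome, as a careful person would: the job done as asked, in the order asked, and still so for the second after the job is handed in, with the robot touching nothing.
It also fails if it takes over 83 s, if anything falls off the work surface, if the arm or the gripper's body presses on something with over 40 N, if the wrist force passes 120 N, or if a joint passes its speed limit or range.

## Working session

There is one attempt and no reset: what is moved stays moved. The work goes in short steps, Python scripts to look and compute and a tool call to move; the robot and the scene stay as the last step left them, time stands still between calls to the robot, and variables do not carry over. Pictures are saved under pics/ and viewed, and the job is handed in when it is done.

Besides the shell and the picture viewer there is one more tool, called after "Emit:" in YAML: its name, and indented under it one key for each argument. servo_tool: Moves the arm, as the interface text tells. Its arguments: {"type":"object","properties":{"increments":{"type":"array","items":{"type":"object","properties":{"slide":{"type":"array","items":{"type":"number"}},"spin":{"type":"number"}}}},"hand":{"type":"number"},"newtons":{"type":"number"}},"required":["increments"]}

```bash
ls; mkdir -p pics; python3 - <<'E'
from rig import manip, eyes
import cv2
for n in ("top","side"):
    cv2.imwrite(f"pics/{n}0.png",eyes.get_image(n)); print(n,eyes.calibration(n))
print(manip.get_state(), manip.tcp_to_grasp)
E
```

```text
pics
top {'fx': 396.6059692576269, 'fy': 396.6059692576269, 'cx': 276.6543285810389, 'cy': 211.77107153435713, 'k1': 0.013420208723994386, 'rvec': array([ 2.10498242, -2.15173043,  0.18245309]), 'tvec': array([0.11714599, 0.5535944 , 0.79221475])}
side {'fx': 536.8973661012452, 'fy': 536.8973661012452, 'cx': 280.2552502154129, 'cy': 210.84979783580576, 'k1': 0.04651184181468396, 'rvec': array([ 2.27947418, -0.11180272,  0.0612682 ]), 'tvec': array([-0.51281396,  0.11865459,  1.01959202])}
{'clock': 0.1, 'qpos': array([-1.33597363e+00,  2.76548152e-01,  1.50595819e+00,  2.12393827e-05,
        1.36069128e+00, -1.21004130e-01]), 'qd': array([-1.30164077e-03, -1.85692106e-03, -3.26855794e-03, -1.07116351e-03,
        7.91688493e-05,  1.58370135e-04]), 'effort': array([ 8.94850346e-04, -4.17700839e+01, -2.46404296e+01, -1.79110889e-04,
        5.77951345e-03, -6.15357621e-06]), 'position': array([ 0.2002069 , -0.53855019,  0.23053611]), 'ee_rot': array([-8.01774470e-04,  9.84215188e-01,  1.76974067e-01, -3.52765230e-05]), 'contact_force': array([-0.16040877,  0.48445897, -0.42267474]), 'moment': array([ 0.00993488,  0.03166557, -0.01233638]), 'width': 0.08535367277712066} -0.0187
```

View pics/top0.png

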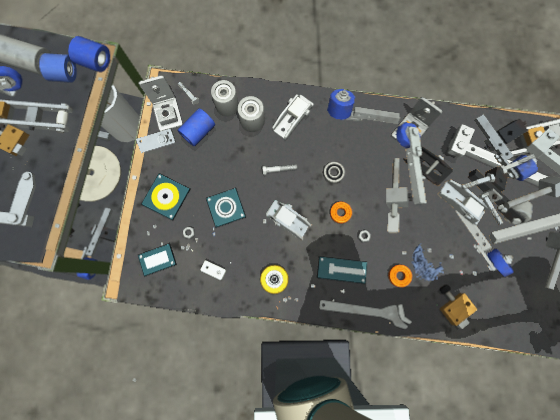

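View pics/side0.png

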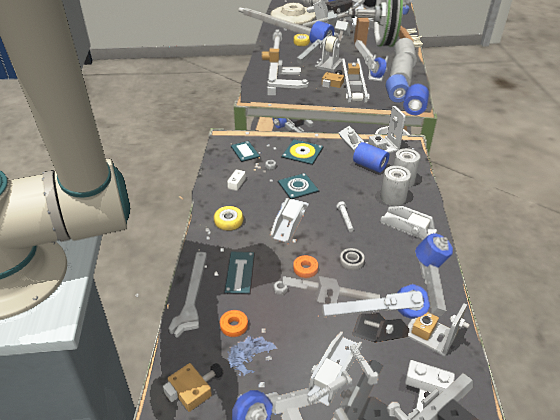

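```bash
cat > h.py <<'E'
import numpy as np, cv2
from rig import manip, eyes
def cal(n):
    c=eyes.calibration(n);R=cv2.Rodrigues(c['rvec'])[0];return c,R,c['tvec']
def p2w(n,u,v,z):
    c,R,t=cal(n);x=np.array([(u-c['cx'])/c['fx'],(v-c['cy'])/c['fy']]);s=x.copy()
    for _ in range(20): s=x/(1+c['k1']*(s@s))
    d=R.T@np.array([s[0],s[1],1]);o=-R.T@t
    return (o+d*(z-o[2])/d[2])[:2]
def w2p(n,p):
    c,R,t=cal(n);q=R@np.asarray(p,float)+t;s=q[:2]/q[2];s=s*(1+c['k1']*(s@s));return np.array([s[0]*c['fx']+c['cx'],s[1]*c['fy']+c['cy']])
def crop(img,u,v,w,k,name):
    h=int(w*.75);a=img[max(0,v-h//2):v+h//2,max(0,u-w//2):u+w//2];cv2.imwrite(name,cv2.resize(a,None,fx=k,fy=k,interpolation=cv2.INTER_CUBIC))
E
python3 - <<'E'
import cv2
from h import *
a=cv2.imread('pics/top0.png')
# two crops scaled 5x: 
cv2.imwrite('pics/tA.png',cv2.resize(a[160:280,130:290],None,fx=5,fy=5,interpolation=cv2.INTER_CUBIC))
cv2.imwrite('pics/tB.png',cv2.resize(a[155:275,225:385],None,fx=5,fy=5,interpolation=cv2.INTER_CUBIC))
cv2.imwrite('pics/tC.png',cv2.resize(a[200:310,240:400],None,fx=5,fy=5,interpolation=cv2.INTER_CUBIC))
E
```

```text
(no output)
```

View pics/tA.png

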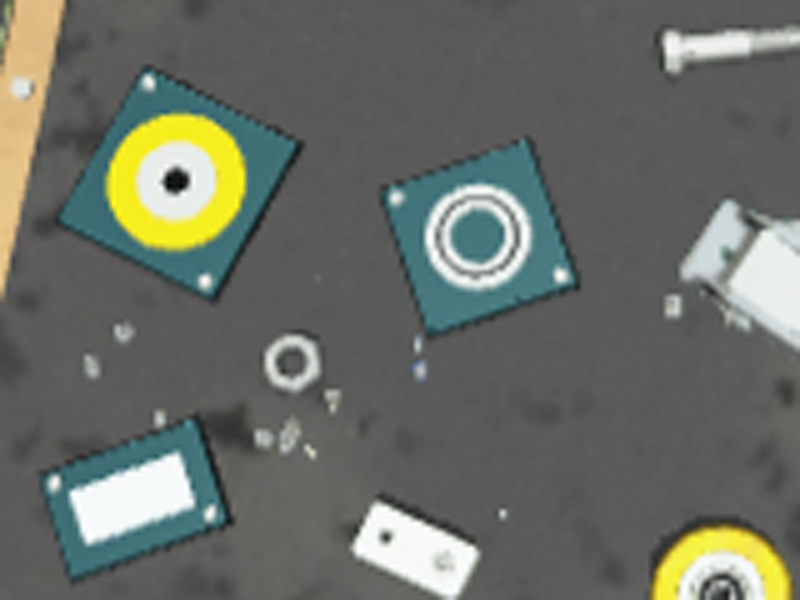

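View pics/tB.png

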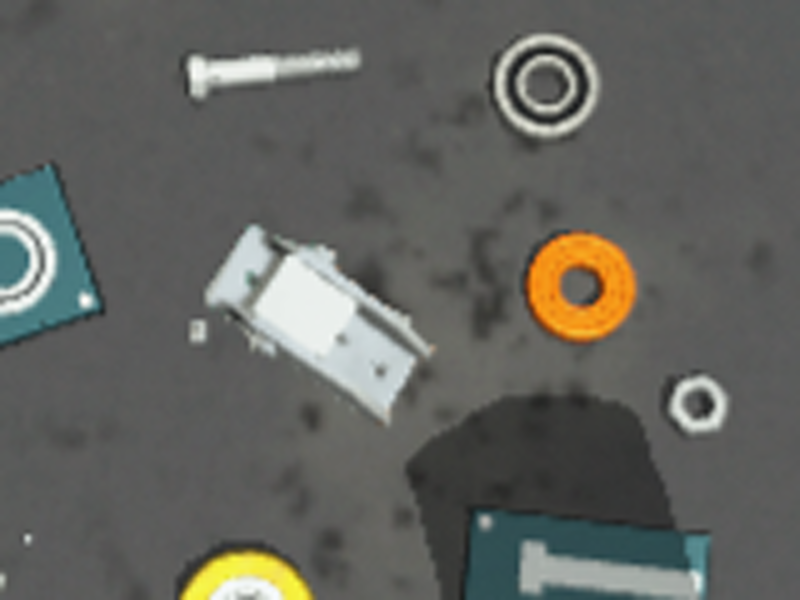

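View pics/tC.png

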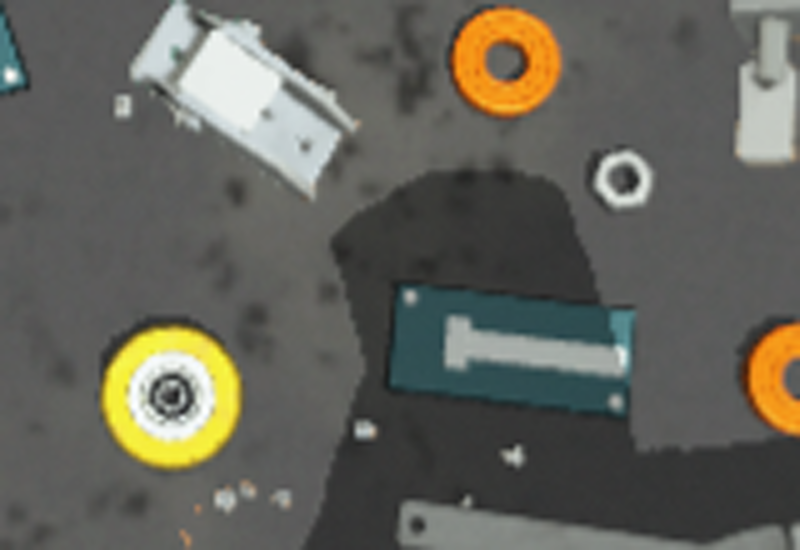

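```bash
cat > seg.py <<'E'
from h import *
def mask(img,kind):
    hsv=cv2.cvtColor(img,cv2.COLOR_BGR2HSV)
    if kind=='teal': return cv2.inRange(hsv,(80,80,40),(105,255,255))
    if kind=='yellow': return cv2.inRange(hsv,(22,120,120),(36,255,255))
    if kind=='white': return cv2.inRange(hsv,(0,0,135),(179,60,255))
def blobs(n,img,kind,z,box,up=4,minA=100):
    u0,v0,u1,v1=box
    a=cv2.resize(img[v0:v1,u0:u1],None,fx=up,fy=up,interpolation=cv2.INTER_CUBIC)
    m=mask(a,kind);out=[]
    for c in cv2.findContours(m,cv2.RETR_EXTERNAL,cv2.CHAIN_APPROX_NONE)[0]:
        if cv2.contourArea(c)<minA*up*up:continue
        c=c[:,0,:].astype(float); px=(c+.5)/up-.5+np.array([u0,v0])
        w=np.array([p2w(n,*p,z) for p in px])*1000
        (cx,cy),(ww,hh),an=cv2.minAreaRect(w.astype(np.float32))
        M=cv2.moments(w.astype(np.float32)); 
        out.append((kind,px.mean(0).round(1),'rect',np.round([cx,cy,ww,hh,an],1),'cen',np.round([M['m10']/M['m00'],M['m01']/M['m00']],1)))
    return out
E
python3 - <<'E'
from seg import *
T=cv2.imread('pics/top0.png');S=cv2.imread('pics/side0.png')
for n in('top','side'):
    c,R,t=cal(n);print(n,'cam',-R.T@t)
tb=dict(wt=(135,165,200,230),bt=(200,180,252,235),nt=(135,235,180,280),bot=(310,250,378,292))
sb=dict(wt=(275,130,330,172),bt=(272,168,325,205),nt=(225,135,265,165),bot=(215,240,262,300))
for k in tb:
    for n,I,b in(('top',T,tb[k]),('side',S,sb[k])):
        for o in blobs(n,I,'teal',.005,b): print(k,n,*o)
for k,kd,z,b in(('wt','yellow',.005,tb['wt']),('wheel','yellow',.02,(255,260,295,298)),('bt','white',.005,(208,192,242,225)),('bearing','white',.014,(318,155,352,190)),('nt','white',.005,(142,248,171,272)),('nylon','white',.02,(198,256,230,282)),('bolt','white',.009,(258,158,302,180)),('bot','white',.005,(325,260,366,283))):
    for o in blobs('top',T,kd,z,b,minA=40):print(k,'top',*o)
for k,kd,z,b in(('wt','yellow',.005,sb['wt']),('wheel','yellow',.02,(210,200,248,235)),('bt','white',.005,(284,172,312,196)),('bearing','white',.014,(337,243,368,272)),('nt','white',.005,(232,142,259,160)),('nylon','white',.02,(222,166,248,192)),('bolt','white',.009,(332,198,360,235))):
    for o in blobs('side',S,kd,z,b,minA=40):print(k,'side',*o)
E
```

```text
top cam [0.40991433 0.10354973 0.87695031]
side cam [ 0.43438688 -0.74311195  0.75876058]
wt top teal [165.2 196.2] rect [605.2 354.8  81.   81.   62.1] cen [605.2 354.9]
wt side teal [301.6 151.6] rect [605.7 348.5  84.7  79.9  61.9] cen [605.5 347.9]
bt top teal [225.4 207.3] rect [577.  219.5  71.2  70.5  18.4] cen [576.9 219.6]
bt side teal [297.5 185.8] rect [576.6 212.7  71.3  72.3  18.6] cen [576.5 212.1]
nt top teal [154.9 259.2] rect [464.3 370.   49.5  72.8  19. ] cen [463.9 369.5]
nt side teal [244.4 151.1] rect [463.7 362.6  49.3  75.3  18.8] cen [463.7 358.6]Traceback (most recent call last):
  File "<stdin>", line 9, in <module>
  File "seg.py", line 14, in blobs
    w=np.array([p2w(n,*p,z) for p in px])*1000
                ~~~^^^^^^^^
  File "h.py", line 6, in p2w
    c,R,t=cal(n);x=np.array([(u-c['cx'])/c['fx'],(v-c['cy'])/c['fy']]);s=x.copy()
          ~~~^^^
  File "h.py", line 4, in cal
    c=eyes.calibration(n);R=cv2.Rodrigues(c['rvec'])[0];return c,R,c['tvec']
ValueError: time passes only in moves, steps and waits
```

```bash
python3 - <<'E'
s=open('h.py').read()
s=s.replace("def cal(n):\n    c=eyes.calibration(n);R","C={}\ndef cal(n):\n    if n not in C:\n        import pickle,os\n        f=f'cal_{n}.pkl'\n        if not os.path.exists(f): pickle.dump(eyes.calibration(n),open(f,'wb'))\n        C[n]=pickle.load(open(f,'rb'))\n    c=C[n];R")
open('h.py','w').write(s)
E
cat > m0.py <<'E'
from seg import *
T=cv2.imread('pics/top0.png');S=cv2.imread('pics/side0.png')
tb=dict(wt=(135,165,200,230),bt=(200,180,252,235),nt=(135,235,180,280),bot=(310,250,378,292))
sb=dict(wt=(275,130,330,172),bt=(272,168,325,205),nt=(225,135,265,165),bot=(215,240,262,300))
for k in tb:
    for n,I,b in(('top',T,tb[k]),('side',S,sb[k])):
        for o in blobs(n,I,'teal',.005,b): print(k,n,*o)
for k,kd,z,b in(('wt','yellow',.005,tb['wt']),('wheel','yellow',.02,(255,260,295,298)),('bt','white',.005,(208,192,242,225)),('bearing','white',.014,(318,155,352,190)),('nt','white',.005,(142,248,171,272)),('nylon','white',.02,(198,256,230,282)),('bolt','white',.009,(258,158,302,180)),('bot','white',.005,(325,260,366,283))):
    for o in blobs('top',T,kd,z,b,minA=40):print(k,'top',*o)
for k,kd,z,b in(('wt','yellow',.005,sb['wt']),('wheel','yellow',.02,(210,200,248,235)),('bt','white',.005,(284,172,312,196)),('bearing','white',.014,(337,243,368,272)),('nt','white',.005,(232,142,259,160)),('nylon','white',.02,(222,166,248,192)),('bolt','white',.009,(332,198,360,235))):
    for o in blobs('side',S,kd,z,b,minA=40):print(k,'side',*o)
E
python3 m0.py; python3 -c "
from rig import manip;print(manip.get_state()['clock'])"
```

```text
wt top teal [165.2 196.2] rect [605.2 354.8  81.   81.   62.1] cen [605.2 354.9]
wt side teal [301.6 151.6] rect [605.7 348.5  84.7  79.9  61.9] cen [605.5 347.9]
bt top teal [225.4 207.3] rect [577.  219.5  71.2  70.5  18.4] cen [576.9 219.6]
bt side teal [297.5 185.8] rect [576.6 212.7  71.3  72.3  18.6] cen [576.5 212.1]
nt top teal [154.9 259.2] rect [464.3 370.   49.5  72.8  19. ] cen [463.9 369.5]
nt side teal [244.4 151.1] rect [463.7 362.6  49.3  75.3  18.8] cen [463.7 358.6]
bot top teal [342.9 269.9] rect [433.3 -33.6 104.2  46.5  81.7] cen [434.2 -29.4]
wt top yellow [164.9 195.8] rect [606.2 355.7  62.2  62.4  45.6] cen [605.9 355.6]
wheel top yellow [273.9 279.1] rect [415.8 114.3  60.2  59.8  88.5] cen [416. 114.]
bt top white [225.1 206.9] rect [577.3 220.1  48.2  48.5  89.8] cen [577.5 220. ]
bearing top white [333.9 171.5] rect [651.2 -25.5  46.7  46.9  41.8] cen [651.3 -25.6]
nt top white [156.  259.3] rect [464.2 371.1  26.9  51.9  18.9] cen [464.2 371. ]
nylon top white [212.5 269.8] rect [438.1 244.8  52.3  26.   64. ] cen [438.1 244.7]
bolt top white [278.3 168.1] rect [660.7  96.9  19.5  77.8   0.7] cen [663.2 102.2]
bot top white [345.7 269.8] rect [431.3 -44.8  79.8  21.7  80.7] cen [432.5 -41.6]
wt side yellow [302.2 150.2] rect [605.5 352.6  63.6  61.5  83.4] cen [605.7 352.1]
wheel side yellow [228.  217.5] rect [416.4  99.8  74.9  59.4  89.6] cen [416.6  99.6]
bt side white [297.7 184.4] rect [577.4 216.   51.   49.3  84.7] cen [577.4 216.2]
bearing side white [351.6 257.7] rect [651.4 -32.6  54.5  48.2  84.7] cen [650.6 -32.2]
nt side white [244.6 149.9] rect [464.8 364.5  35.   73.3  11.1] cen [463.9 366.5]
nylon side white [236.2 179.1] rect [437.3 229.5  76.3  36.   64.8] cen [437.5 229.4]
bolt side white [344.9 215. ] rect [6.606e+02 9.510e+01 2.180e+01 9.960e+01 6.000e-01] cen [663.2  99.8]
0.1
```

Emit:
servo_tool:
  increments:
    - {"spin": 6.8, "slide": [0.016, -0.047, 0]}
    - {"spin": 6.8, "slide": [0.016, -0.047, 0]}
    - {"spin": 6.8, "slide": [0.016, -0.047, 0]}
    - {"slide": [0.016, -0.047, 0]}
    - {"slide": [0.016, -0.047, 0]}
    - {"slide": [0.016, -0.047, 0]}
    - {"slide": [0.016, -0.047, 0]}
    - {"slide": [0.016, -0.047, 0]}
  hand: 1
  newtons: 40

```text
$.increments[3]: bad value
```

Emit:
servo_tool:
  increments:
    - {"spin": 6.8, "slide": [0.016, -0.047, 0]}
    - {"spin": 6.8, "slide": [0.016, -0.047, 0]}
    - {"spin": 6.8, "slide": [0.016, -0.047, 0]}
    - {"slide": [0.016, -0.047, 0], "spin": 0}
    - {"slide": [0.016, -0.047, 0], "spin": 0}
    - {"slide": [0.016, -0.047, 0], "spin": 0}
    - {"slide": [0.016, -0.047, 0], "spin": 0}
    - {"slide": [0.016, -0.047, 0], "spin": 0}
  hand: 1
  newtons: 40

```text
clock: 0.9
position: [0.2937, -0.1544, 0.2312]
ee_rot: [0.0, 1.0, -0.001, 0.0]
contact_force: [1.6, 0.2, -0.6]
width: 0.0854
```

Emit:
servo_tool:
  increments:
    - {"slide": [0.02, -0.045, 0.015], "spin": 0}
    - {"slide": [0.02, -0.045, 0.015], "spin": 0}
    - {"slide": [0.02, -0.045, 0.015], "spin": 0}
    - {"slide": [0.02, -0.045, 0.015], "spin": 0}
    - {"slide": [0.02, -0.045, 0.015], "spin": 0}
    - {"slide": [0.02, -0.03, 0.015], "spin": 0}
    - {"slide": [0, 0, 0], "spin": 0}

```text
clock: 1.6
position: [0.4119, 0.0954, 0.1416]
ee_rot: [-0.001, 1.0, 0.002, -0.001]
contact_force: [-0.7, -0.1, 0.3]
width: 0.0854
```

```bash
cat > go.py <<'E'
# usage: go.py X Y Z YAW (mm, deg) -> tool-axis delta
import sys
from h import *
from scipy.spatial.transform import Rotation as Ro
s=manip.get_state();q=s['ee_rot'];M=Ro.from_quat([q[1],q[2],q[3],q[0]]).as_matrix()
yaw=np.degrees(np.arctan2(M[1,0],M[0,0]));p=s['position']*1000
print('clock',round(s['clock'],2),'pos',p.round(1),'yaw',yaw.round(2),'tiltz',M[:,2].round(3),'width',round(s['width']*1000,1),'F',s['contact_force'].round(1),'q',s['qpos'].round(2))
if len(sys.argv)>1:
    X,Y,Z,W=map(float,sys.argv[1:5]);d=np.array([X,Y,Z])-p
    print('slide mm (before turn)',(M.T@d).round(1),'spin deg',-((W-yaw+180)%360-180))
    a=np.radians(W);R=np.array([[np.cos(a),np.sin(a),0],[np.sin(a),-np.cos(a),0],[0,0,-1]])
    print('slide mm (after turn)',(R.T@d).round(1))
E
python3 go.py 416 114 120 0
```

```text
clock 1.6 pos [411.9  95.4 141.6] yaw 0.27 tiltz [-0.002  0.001 -1.   ] width 85.4 F [-0.7 -0.1  0.3] q [0.06 0.12 1.95 0.   1.07 1.63]
slide mm (before turn) [  4.2 -18.6  21.6] spin deg 0.2724940663833024
slide mm (after turn) [  4.1 -18.6  21.6]
```

Emit:
servo_tool:
  increments:
    - {"slide": [0.004, -0.019, 0.02], "spin": 0.2}
    - {"slide": [0, 0, 0], "spin": 0}
    - {"slide": [0, 0, 0], "spin": 0}

```text
clock: 1.9
position: [0.4142, 0.1104, 0.1233]
ee_rot: [0.0, 1.0, -0.002, -0.001]
contact_force: [0.3, 0.1, 0.4]
width: 0.0852
```

```bash
python3 go.py 416 114 3 0; python3 - <<'E'
from h import *
I=eyes.get_image('top');cv2.imwrite('pics/t1.png',I);crop(I,274,279,120,6,'pics/t1c.png')
J=eyes.get_image('side');cv2.imwrite('pics/s1.png',J);crop(J,228,215,120,6,'pics/s1c.png')
E
```

```text
clock 1.9 pos [414.2 110.4 123.3] yaw -0.18 tiltz [-0.002 -0.001 -1.   ] width 85.2 F [0.3 0.1 0.4] q [ 0.1   0.15  1.97 -0.    1.02  1.67]
slide mm (before turn) [  1.9  -3.7 120.3] spin deg -0.17744806225260845
slide mm (after turn) [  1.8  -3.6 120.3]
```

View pics/s1c.png

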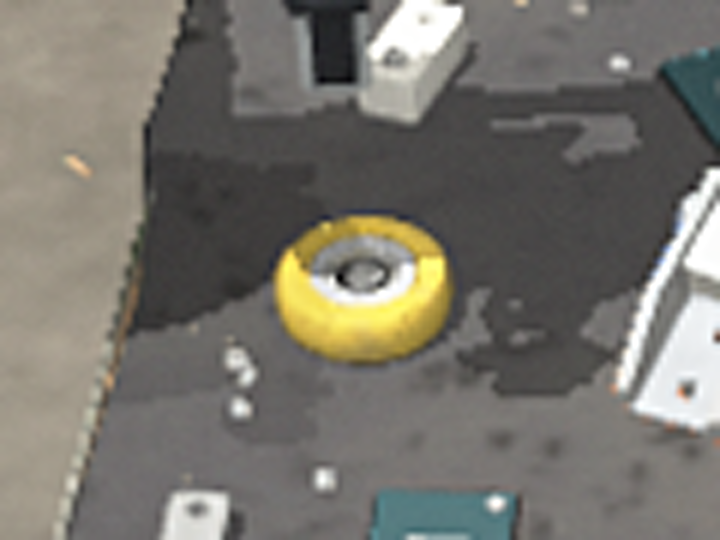

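Emit:
servo_tool:
  increments:
    - {"slide": [0.002, -0.004, 0.04], "spin": 0}
    - {"slide": [0, 0, 0.04], "spin": 0}
    - {"slide": [0, 0, 0.02], "spin": 0}
    - {"slide": [0, 0, 0], "spin": 0}
    - {"slide": [0, 0, 0], "spin": 0}

```text
clock: 2.5
position: [0.4178, 0.1145, 0.0242]
ee_rot: [0.0, 1.0, -0.002, 0.001]
contact_force: [-0.2, -0.3, -0.2]
width: 0.0854
```

```bash
python3 go.py 416 114 3 0; python3 - <<'E'
from h import *
J=eyes.get_image('side');cv2.imwrite('pics/s2.png',J);crop(J,228,200,140,5,'pics/s2c.png')
E
```

```text
clock 2.5 pos [417.8 114.5  24.2] yaw -0.27 tiltz [ 0.001 -0.    -1.   ] width 85.4 F [-0.2 -0.3 -0.2] q [ 0.11  0.3   2.1  -0.    0.75  1.68]
slide mm (before turn) [-1.8  0.5 21.2] spin deg -0.2726382110164991
slide mm (after turn) [-1.8  0.5 21.2]
```

View pics/s2c.png

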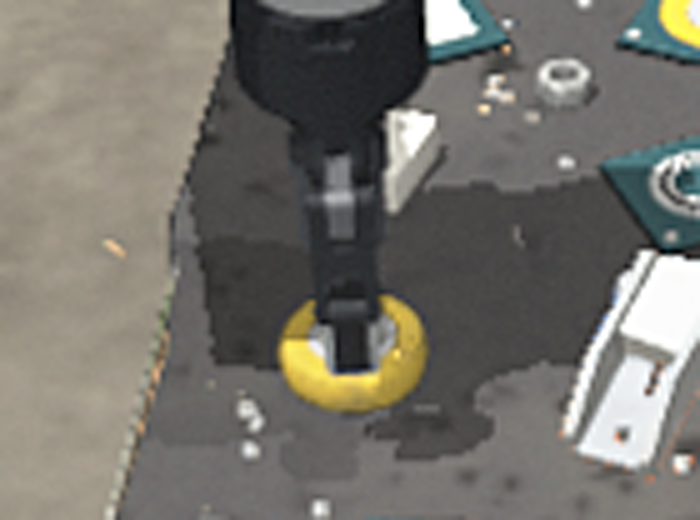

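Emit:
servo_tool:
  increments:
    - {"slide": [-0.001, 0, 0.012], "spin": 0}
    - {"slide": [0, 0, 0.01], "spin": 0}
    - {"slide": [0, 0, 0], "spin": 0}
    - {"slide": [0, 0, 0], "spin": 0}

```text
clock: 2.95
position: [0.4164, 0.1151, 0.0019]
ee_rot: [0.0, 1.0, -0.002, 0.0]
contact_force: [-0.6, -1.1, -1.7]
width: 0.0852
```

```bash
python3 go.py 416 114 3 0; python3 - <<'E'
from h import *
J=eyes.get_image('side');cv2.imwrite('pics/s3.png',J);crop(J,228,200,140,5,'pics/s3c.png')
E
```

```text
clock 2.95 pos [416.4 115.1   1.9] yaw -0.22 tiltz [ 0.001 -0.    -1.   ] width 85.2 F [-0.6 -1.1 -1.7] q [ 0.11  0.34  2.12 -0.    0.68  1.68]
slide mm (before turn) [-0.4  1.1 -1.1] spin deg -0.21527872953498672
slide mm (after turn) [-0.4  1.1 -1.1]
```

View pics/s3c.png

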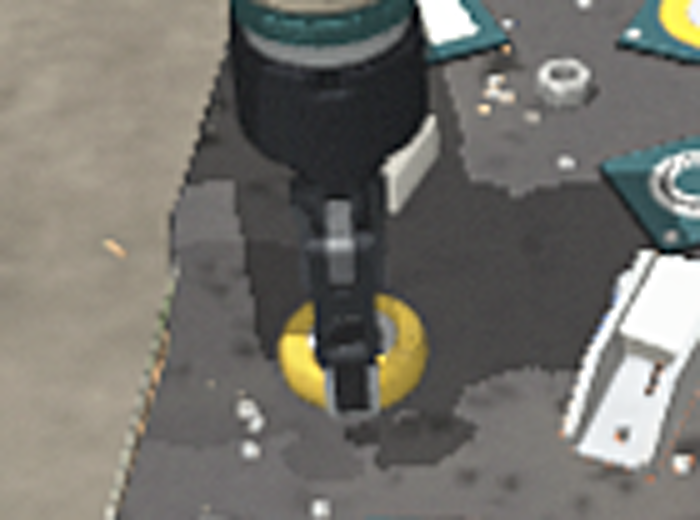

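Emit:
servo_tool:
  increments:
    - {"slide": [0, 0, 0], "spin": 0}
    - {"slide": [0, 0, 0], "spin": 0}
    - {"slide": [0, 0, 0], "spin": 0}
    - {"slide": [0, 0, 0], "spin": 0}
    - {"slide": [0, 0, 0], "spin": 0}
  hand: 0
  newtons: 50

```text
clock: 3.5
position: [0.4165, 0.115, 0.0025]
ee_rot: [0.0, 1.0, -0.002, 0.001]
contact_force: [-2.0, -1.3, 10.3]
width: 0.0585
```

Emit:
servo_tool:
  increments:
    - {"slide": [0, 0, 0], "spin": 0}
    - {"slide": [0, 0, 0], "spin": 0}
    - {"slide": [0, 0, -0.002], "spin": 0}
    - {"slide": [0, 0, -0.004], "spin": 0}
    - {"slide": [0, 0, -0.01], "spin": 0}

```text
clock: 4.0
position: [0.4151, 0.115, 0.0173]
ee_rot: [0.0, 1.0, -0.002, -0.001]
contact_force: [-0.8, 0.2, -1.7]
width: 0.0584
```

```bash
python3 go.py 416 114 3 0; python3 - <<'E'
from h import *
J=eyes.get_image('side');cv2.imwrite('pics/s4.png',J);crop(J,228,200,140,5,'pics/s4c.png')
E
```

```text
clock 4.0 pos [415.1 115.   17.3] yaw -0.22 tiltz [-0.002 -0.    -1.   ] width 58.4 F [-0.8  0.2 -1.7] q [ 0.11  0.31  2.11 -0.    0.73  1.68]
slide mm (before turn) [ 0.9  1.  14.2] spin deg -0.22052723310338251
slide mm (after turn) [ 0.9  1.  14.3]
```

View pics/s4c.png

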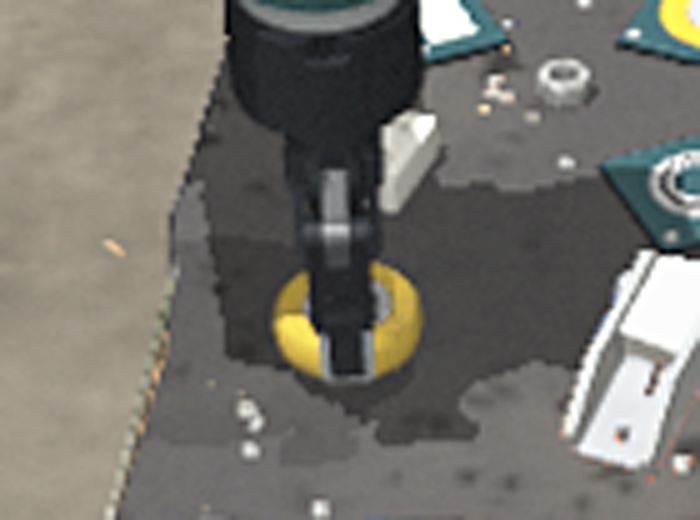

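Emit:
servo_tool:
  increments:
    - {"slide": [0.01, -0.012, -0.04], "spin": 0}
    - {"slide": [0.027, -0.034, -0.03], "spin": 0}
    - {"slide": [0.027, -0.034, 0], "spin": 0}
    - {"slide": [0.027, -0.034, 0], "spin": 0}
    - {"slide": [0.027, -0.034, 0], "spin": 0}
    - {"slide": [0.027, -0.034, 0], "spin": 0}
    - {"slide": [0.026, -0.034, 0], "spin": 0}
    - {"slide": [0.019, -0.025, 0.01], "spin": 0}

```text
clock: 4.85
position: [0.6081, 0.3565, 0.0772]
ee_rot: [-0.001, 1.0, -0.001, 0.002]
contact_force: [0.2, 0.5, -1.4]
width: 0.0586
```

Emit:
servo_tool:
  increments:
    - {"slide": [0, 0, 0.02], "spin": 0}
    - {"slide": [0, 0, 0], "spin": 0}
    - {"slide": [0, 0, 0], "spin": 0}

```text
clock: 5.15
position: [0.6045, 0.3531, 0.0552]
ee_rot: [0.001, 1.0, -0.002, -0.001]
contact_force: [-0.0, -0.4, -1.1]
width: 0.0583
```

```bash
python3 go.py 606 356.5 8 0; python3 - <<'E'
from h import *
J=eyes.get_image('side');cv2.imwrite('pics/s5.png',J);crop(J,300,145,120,6,'pics/s5c.png')
E
```

```text
clock 5.15 pos [604.5 353.1  55.2] yaw -0.21 tiltz [-0.002 -0.001 -1.   ] width 58.3 F [-0.  -0.4 -1.1] q [ 0.43  0.59  1.45 -0.    1.11  2.  ]
slide mm (before turn) [ 1.6 -3.5 47.2] spin deg -0.21114393370004336
slide mm (after turn) [ 1.5 -3.4 47.2]
```

View pics/s5c.png

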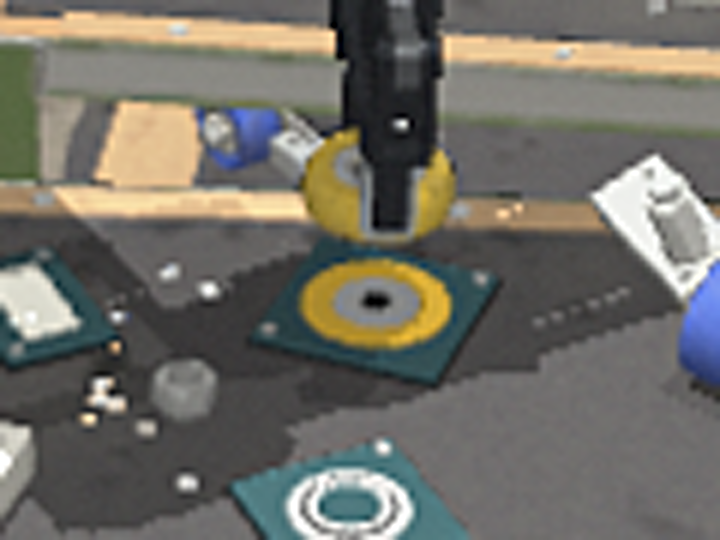

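Emit:
servo_tool:
  increments:
    - {"slide": [0.0015, -0.0035, 0.025], "spin": 0}
    - {"slide": [0, 0, 0.018], "spin": 0}
    - {"slide": [0, 0, 0.002], "spin": 0}
    - {"slide": [0, 0, 0], "spin": 0}

```text
clock: 5.6
position: [0.6071, 0.3567, 0.0117]
ee_rot: [-0.0, 1.0, -0.002, 0.0]
contact_force: [-1.0, 0.3, -1.3]
width: 0.0583
```

```bash
python3 go.py 606 356.5 8 0; cat > chk.py <<'E'
import sys
from seg import *
tag=sys.argv[1]
I=eyes.get_image('top');J=eyes.get_image('side');cv2.imwrite(f'pics/t{tag}.png',I);cv2.imwrite(f'pics/s{tag}.png',J)
u,v,a,b=map(int,sys.argv[2:6])
crop(I,u,v,80,5,'pics/_a.png');crop(J,a,b,80,5,'pics/_b.png')
cv2.imwrite(f'pics/c{tag}.png',np.hstack([cv2.imread('pics/_a.png'),cv2.imread('pics/_b.png')])[:600,:800])
E
python3 chk.py 6 166 196 302 148
```

```text
clock 5.6 pos [607.1 356.7  11.7] yaw -0.25 tiltz [ 0.  0. -1.] width 58.3 F [-1.   0.3 -1.3] q [ 0.43  0.63  1.48 -0.    1.03  2.01]
slide mm (before turn) [-1.1  0.2  3.7] spin deg -0.2462753985149959
slide mm (after turn) [-1.1  0.2  3.7]
```

View pics/c6.png

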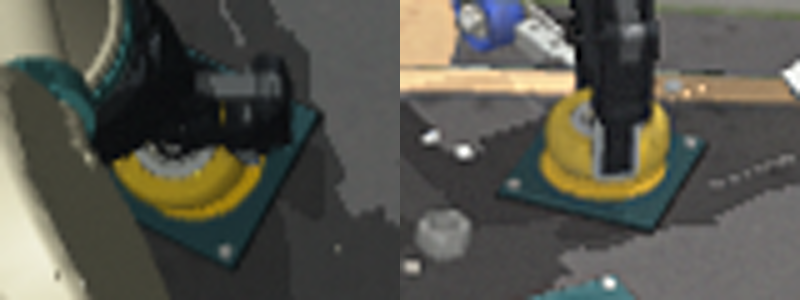

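Emit:
servo_tool:
  increments:
    - {"slide": [-0.001, 0, 0.002], "spin": 0}
    - {"slide": [0, 0, 0.0015], "spin": 0}
    - {"slide": [0, 0, 0], "spin": 0}

```text
clock: 6.0
position: [0.6062, 0.3572, 0.0078]
ee_rot: [-0.0, 1.0, -0.002, 0.0]
contact_force: [0.2, -0.3, -0.9]
width: 0.0586
```

Emit:
servo_tool:
  increments:
    - {"slide": [0, 0, 0.001], "spin": 0}
    - {"slide": [0, 0, 0], "spin": 0}

```text
clock: 6.2
position: [0.6062, 0.3572, 0.0077]
ee_rot: [-0.0, 1.0, -0.002, 0.0]
contact_force: [-1.7, -0.3, 4.9]
width: 0.0584
```

Emit:
servo_tool:
  increments:
    - {"slide": [0, 0, 0], "spin": 0}
    - {"slide": [0, 0, 0], "spin": 0}
    - {"slide": [0, 0, -0.002], "spin": 0}
    - {"slide": [0, 0, -0.015], "spin": 0}
    - {"slide": [0, 0, -0.04], "spin": 0}
    - {"slide": [0.0, 0.04, -0.04], "spin": 0}
    - {"slide": [0.0, 0.05, 0], "spin": 0}
    - {"slide": [0.0, 0.05, 0], "spin": 0}
  hand: 1

```text
clock: 7.0
position: [0.6069, 0.2214, 0.1019]
ee_rot: [-0.001, 1.0, -0.001, 0.003]
contact_force: [0.4, 0.7, -1.3]
width: 0.0851
```

Emit:
servo_tool:
  increments:
    - {"slide": [0.01, 0.05, 0], "spin": 0}
    - {"slide": [0.01, 0.05, 0], "spin": 0}
    - {"slide": [0.01, 0.05, 0], "spin": 0}
    - {"slide": [0.01, 0.05, 0], "spin": 0}
    - {"slide": [0.01, 0.05, 0], "spin": 0}
    - {"slide": [0, 0.03, 0], "spin": 0}

```text
clock: 7.6
position: [0.6553, -0.0578, 0.1002]
ee_rot: [0.001, 1.0, -0.003, 0.002]
contact_force: [-0.7, 0.1, -0.8]
width: 0.0852
```

```bash
python3 go.py 651 -25 30 0;python3 chk.py 7 166 196 302 148; python3 - <<'E'
from seg import *
T=cv2.imread('pics/t7.png');S=cv2.imread('pics/s7.png')
for n,I,b in(('top',T,(135,165,200,230)),('side',S,(275,125,330,172))):
    for z,k in((.005,'teal'),(.025,'yellow')):
        for o in blobs(n,I,k,z,b):print(n,*o)
E
```

```text
clock 7.6 pos [655.3 -57.8 100.2] yaw -0.34 tiltz [ 0.003 -0.002 -1.   ] width 85.2 F [-0.7  0.1 -0.8] q [-0.19  0.49  1.51 -0.    1.14  1.38]
slide mm (before turn) [ -4.7 -32.9  70.1] spin deg -0.34372017708625435
slide mm (after turn) [ -4.3 -32.8  70.2]
top teal [165.9 196.6] rect [605.3 355.   81.2  81.   62. ] cen [601.9 348. ]
top yellow [163.1 195.1] rect [602.9 354.1  70.4  61.4  69.3] cen [603.2 353.8]
side teal [301.9 154.6] rect [605.4 348.4  84.5  80.7  62.4] cen [605.7 329.7]
side yellow [302.9 147.4] rect [603.  337.4  90.1  59.6  81.5] cen [603.2 337. ]
```

View pics/c7.png

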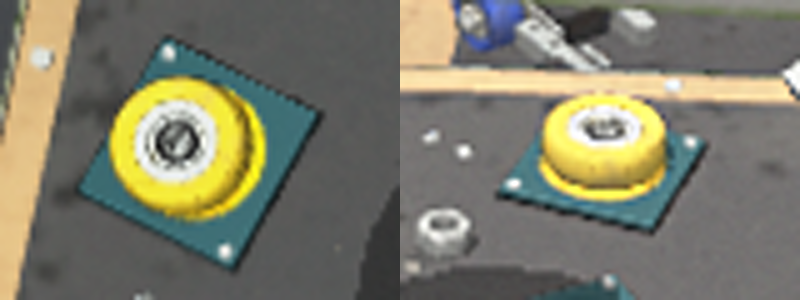

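```bash
python3 - <<'E'
from seg import *
print('hub0',p2w('top',274.3,279.1,.02)*1000,'hub1',p2w('top',161.3,194.5,.025)*1000)
print('wheel centre at paint: expected hub px top',w2p('top',[.606,.3555,.025]),'outline centre paint',w2p('top',[.606,.3555,.005]))
for n,z in(('top',.025),('side',.025)):
    print(n)
# white hub blobs
for t,b,z in(('t0',(262,267,287,291),.02),('t7',(150,183,172,206),.025)):
    I=cv2.imread(f'pics/{t}.png') if t!='t0' else cv2.imread('pics/top0.png')
    for o in blobs('top',I,'white',z,b,minA=30):print(t,*o)
I=cv2.imread('pics/s7.png')
for o in blobs('side',I,'white',.025,(290,138,315,160),minA=20):print('s7',*o)
I=cv2.imread('pics/side0.png')
for o in blobs('side',I,'white',.02,(215,205,241,228),minA=20):print('s0',*o)
E
```

```text
hub0 [415.66008268 113.14891352] hub1 [604.48123168 357.79821589]
wheel centre at paint: expected hub px top [162.36610445 193.80264585] outline centre paint [164.94128284 195.74383874]
top
side
t0 white [273.9 278.7] rect [416.7 114.3  36.7  36.1   5.9] cen [416.6 114.2]
t7 white [160.7 193.8] rect [606.3 359.3  35.2  35.5  88.7] cen [606.2 359.2]
s7 white [302.4 143. ] rect [606.  354.7  36.4  35.9  84.8] cen [606.  353.7]
s0 white [228.  214.6] rect [416.4 108.6  36.5  36.4  84.7] cen [416.6 108.5]
```

```bash
cat > rect.py <<'E'
from seg import *
def rectify(n,img,cx,cy,z,half=50,ppm=5):
    # output: right=-y, down=-x  (world up = +x)  in mm
    N=2*half*ppm; g=(np.arange(N)+.5)/ppm-half
    c,R,t=cal(n)
    Y,X=np.meshgrid(-g+cy,-g+cx)  # rows x, cols y
    P=np.stack([X/1000,Y/1000,np.full_like(X,z)],-1)@R.T+t
    s=P[...,:2]/P[...,2:]; s=s*(1+c['k1']*(s**2).sum(-1,keepdims=True))
    return cv2.remap(img,(s[...,0]*c['fx']+c['cx']).astype(np.float32),(s[...,1]*c['fy']+c['cy']).astype(np.float32),cv2.INTER_CUBIC)
E
python3 - <<'E'
from rect import *
a=rectify('top',cv2.imread('pics/t7.png'),605.9,355.6,.005,40,5)
b=rectify('top',cv2.imread('pics/top0.png'),416,114,.0,40,5)
for im in(a,b): cv2.circle(im,(200,200),155,(0,0,255),1)
cv2.imwrite('pics/r7.png',np.hstack([a,b]))
E
```

```text
(no output)
```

View pics/r7.png

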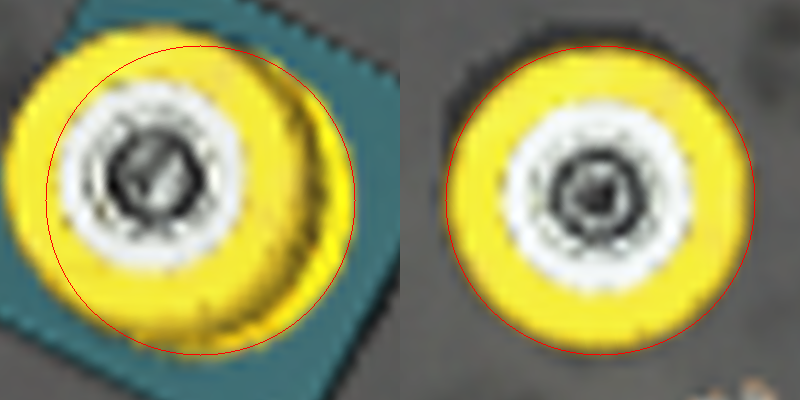

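Emit:
servo_tool:
  increments:
    - {"slide": [-0.006, -0.05, 0], "spin": -0.3}
    - {"slide": [-0.006, -0.05, 0], "spin": 0}
    - {"slide": [-0.006, -0.05, 0], "spin": 0}
    - {"slide": [-0.006, -0.05, 0], "spin": 0}
    - {"slide": [-0.006, -0.05, 0], "spin": 0}
    - {"slide": [-0.006, -0.05, 0], "spin": 0}
    - {"slide": [-0.006, -0.05, 0], "spin": 0}
    - {"slide": [-0.006, -0.05, 0], "spin": 0}

```text
clock: 8.5
position: [0.6043, 0.3468, 0.0999]
ee_rot: [-0.0, 1.0, 0.001, 0.0]
contact_force: [0.8, -0.1, 0.6]
width: 0.0855
```

Emit:
servo_tool:
  increments:
    - {"slide": [0, 0, 0.03], "spin": 0}
    - {"slide": [0, 0, 0], "spin": 0}
    - {"slide": [0, 0, 0], "spin": 0}

```text
clock: 8.8
position: [0.6045, 0.3436, 0.0687]
ee_rot: [0.001, 1.0, 0.001, -0.001]
contact_force: [0.3, 0.4, -0.5]
width: 0.0852
```

```bash
python3 go.py 606 357 8 0
```

```text
clock 8.8 pos [604.5 343.6  68.7] yaw 0.13 tiltz [-0.002 -0.001 -1.   ] width 85.2 F [ 0.3  0.4 -0.5] q [ 0.42  0.57  1.45 -0.    1.13  1.99]
slide mm (before turn) [  1.7 -13.4  60.7] spin deg 0.1339906308485297
slide mm (after turn) [  1.5 -13.4  60.7]
```

Emit:
servo_tool:
  increments:
    - {"slide": [0.001, -0.0135, 0.01], "spin": 0}
    - {"slide": [0, 0, 0.03], "spin": 0}
    - {"slide": [0, 0, 0.02], "spin": 0}
    - {"slide": [0, 0, 0], "spin": 0}
    - {"slide": [0, 0, 0], "spin": 0}

```text
clock: 9.3
position: [0.6073, 0.3569, 0.0092]
ee_rot: [-0.0, 1.0, 0.0, 0.0]
contact_force: [-0.3, 0.5, 0.5]
width: 0.0852
```

```bash
python3 go.py 606 357 8 0
```

```text
clock 9.3 pos [607.3 356.9   9.2] yaw 0.02 tiltz [ 0.001  0.    -1.   ] width 85.2 F [-0.3  0.5  0.5] q [0.43 0.63 1.49 0.   1.02 2.  ]
slide mm (before turn) [-1.3 -0.1  1.2] spin deg 0.01799495985727617
slide mm (after turn) [-1.3 -0.1  1.2]
```

Grip, lift a little, shift −3 mm in y, set down.

Emit:
servo_tool:
  increments:
    - {"slide": [0, 0, 0], "spin": 0}
    - {"slide": [0, 0, 0], "spin": 0}
    - {"slide": [0, 0, 0], "spin": 0}
    - {"slide": [0, 0, 0], "spin": 0}
    - {"slide": [0, 0, 0], "spin": 0}
  hand: 0

```text
clock: 9.8
position: [0.6079, 0.3573, 0.0113]
ee_rot: [-0.001, 1.0, 0.001, 0.002]
contact_force: [-1.2, -1.6, 5.5]
width: 0.0576
```

Emit:
servo_tool:
  increments:
    - {"slide": [0, 0, -0.004], "spin": 0}
    - {"slide": [-0.0005, 0.003, 0], "spin": 0}
    - {"slide": [0, 0, 0], "spin": 0}
    - {"slide": [0, 0, 0], "spin": 0}

```text
clock: 10.2
position: [0.6057, 0.3538, 0.0124]
ee_rot: [0.0, 1.0, 0.001, -0.0]
contact_force: [-0.3, 0.4, -1.9]
width: 0.0577
```

Emit:
servo_tool:
  increments:
    - {"slide": [0, 0, 0.002], "spin": 0}
    - {"slide": [0, 0, 0.001], "spin": 0}
    - {"slide": [0, 0, 0], "spin": 0}

```text
clock: 10.5
position: [0.6061, 0.354, 0.0112]
ee_rot: [0.0, 1.0, 0.001, 0.0]
contact_force: [-2.6, -1.9, 7.7]
width: 0.0579
```

Touching down; release and retreat toward the bearing.

Emit:
servo_tool:
  increments:
    - {"slide": [0, 0, 0], "spin": 0}
    - {"slide": [0, 0, 0], "spin": 0}
    - {"slide": [0, 0, -0.002], "spin": 0}
    - {"slide": [0, 0, -0.015], "spin": 0}
    - {"slide": [0, 0, -0.04], "spin": 0}
    - {"slide": [0.0, 0.04, -0.04], "spin": 0}
    - {"slide": [0.0, 0.05, 0], "spin": 0}
    - {"slide": [0.0, 0.05, 0], "spin": 0}
  hand: 1

```text
clock: 11.3
position: [0.6076, 0.2183, 0.1051]
ee_rot: [-0.0, 1.0, 0.002, 0.003]
contact_force: [0.2, -0.4, -0.8]
width: 0.0855
```

Emit:
servo_tool:
  increments:
    - {"slide": [0.01, 0.05, 0], "spin": 0}
    - {"slide": [0.01, 0.05, 0], "spin": 0}
    - {"slide": [0.01, 0.05, 0], "spin": 0}
    - {"slide": [0.01, 0.04, 0], "spin": 0}
    - {"slide": [0.008, 0.04, 0], "spin": 0}
    - {"slide": [0, 0, 0], "spin": 0}
    - {"slide": [0, 0, 0], "spin": 0}

```text
clock: 12.0
position: [0.6543, -0.0093, 0.1029]
ee_rot: [-0.0, 1.0, -0.0, 0.0]
contact_force: [-1.0, -0.2, 0.5]
width: 0.0858
```

```bash
python3 go.py 651 -25 30 0;python3 chk.py 8 166 196 302 148; python3 - <<'E'
from rect import *
I=cv2.imread('pics/t8.png')
a=rectify('top',I,605.9,355.6,.005,40,5);cv2.circle(a,(200,200),155,(0,0,255),1)
b=rectify('side',cv2.imread('pics/s8.png'),605.5,352.3,.005,40,5);cv2.circle(b,(200,200),155,(0,0,255),1)
cv2.imwrite('pics/r8.png',np.hstack([a,b]))
for o in blobs('top',I,'white',.025,(150,183,172,206),minA=30):print(*o)
for o in blobs('side',cv2.imread('pics/s8.png'),'white',.025,(290,138,315,160),minA=20):print('s8',*o)
E
```

```text
clock 12.0 pos [654.3  -9.3 102.9] yaw -0.05 tiltz [ 0.001  0.    -1.   ] width 85.8 F [-1.  -0.2  0.5] q [-0.12  0.48  1.51  0.    1.15  1.45]
slide mm (before turn) [-3.3 15.7 72.9] spin deg -0.050973813888390396
slide mm (after turn) [-3.3 15.7 72.9]
white [162.1 194.5] rect [604.5 356.   36.   35.7  44.6] cen [604.5 356. ]
s8 white [301.9 143.8] rect [604.5 350.4  36.2  36.4  84.8] cen [604.3 350.4]
```

View pics/r8.png

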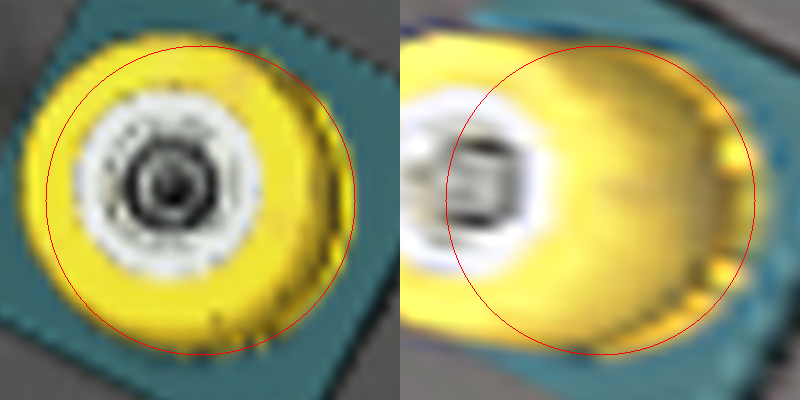

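```bash
python3 - <<'E'
from h import *
for y in (.058,.072):
  for z in(0,.005,.01,.015): print(y,z,w2p('side',[.416,y,z]).round(1))
E
```

```text
0.058 0 [228.9 238.2]
0.058 0.005 [228.8 236.4]
0.058 0.01 [228.7 234.6]
0.058 0.015 [228.5 232.8]
0.072 0 [228.7 233.5]
0.072 0.005 [228.6 231.7]
0.072 0.01 [228.5 229.9]
0.072 0.015 [228.3 228.1]
```

Emit:
servo_tool:
  increments:
    - {"slide": [-0.002, 0.015, 0.03], "spin": 0}
    - {"slide": [0, 0, 0.04], "spin": 0}
    - {"slide": [0, 0, 0.015], "spin": 0}
    - {"slide": [0, 0, 0], "spin": 0}
    - {"slide": [0, 0, 0], "spin": 0}

```text
clock: 12.6
position: [0.6524, -0.022, 0.0176]
ee_rot: [-0.0, 1.0, 0.002, 0.0]
contact_force: [0.7, 0.1, 0.4]
width: 0.0854
```

```bash
python3 go.py 651.5 -24 2 0;python3 chk.py 9 334 172 352 250
```

```text
clock 12.6 pos [652.4 -22.   17.6] yaw 0.19 tiltz [ 0.001  0.    -1.   ] width 85.4 F [0.7 0.1 0.4] q [-0.14  0.56  1.61  0.    0.97  1.43]
slide mm (before turn) [-0.9  2.  15.6] spin deg 0.18581815861796258
slide mm (after turn) [-0.9  2.  15.6]
```

View pics/c9.png

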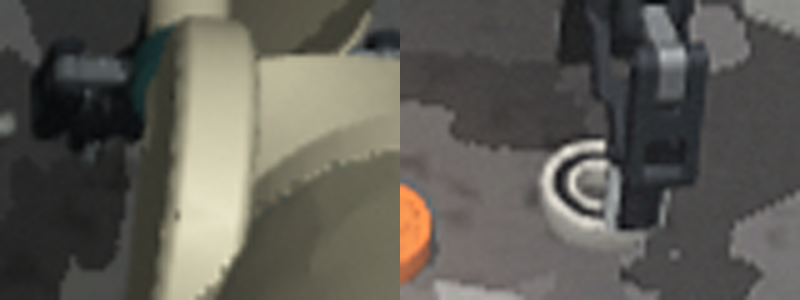

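```bash
python3 - <<'E'
from h import *
for p in ([.6524,-.072,.028],[.6524,-.064,.028],[.6515,-.024,.014],[.652,-.067,.014],[.652,-.067,.06]): print(p,w2p('side',p).round(1))
E
python3 - <<'E'
import cv2
a=cv2.imread('pics/s9.png')[210:290,310:410];cv2.imwrite('pics/z9.png',cv2.resize(a,None,fx=7,fy=7,interpolation=cv2.INTER_CUBIC))
E
```

```text
[0.6524, -0.072, 0.028] [357.5 267.1]
[0.6524, -0.064, 0.028] [356.6 264. ]
[0.6515, -0.024, 0.014] [351.1 254.1]
[0.652, -0.067, 0.014] [356.  270.3]
[0.652, -0.067, 0.06] [358.5 253.1]
```

View pics/z9.png

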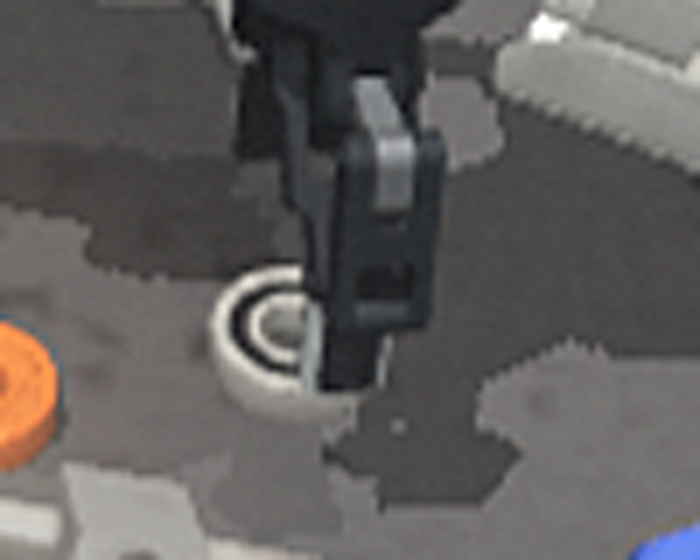

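```bash
python3 - <<'E'
from h import *
for p in ([.607,.318,.022],[.607,.324,.022]): print(p,w2p('side',p).round(1))
a=cv2.imread('pics/s6.png')[110:190,260:360];cv2.imwrite('pics/z6.png',cv2.resize(a,None,fx=7,fy=7,interpolation=cv2.INTER_CUBIC))
E
```

```text
[0.607, 0.318, 0.022] [304.8 152.2]
[0.607, 0.324, 0.022] [304.4 150.8]
```

View pics/z6.png

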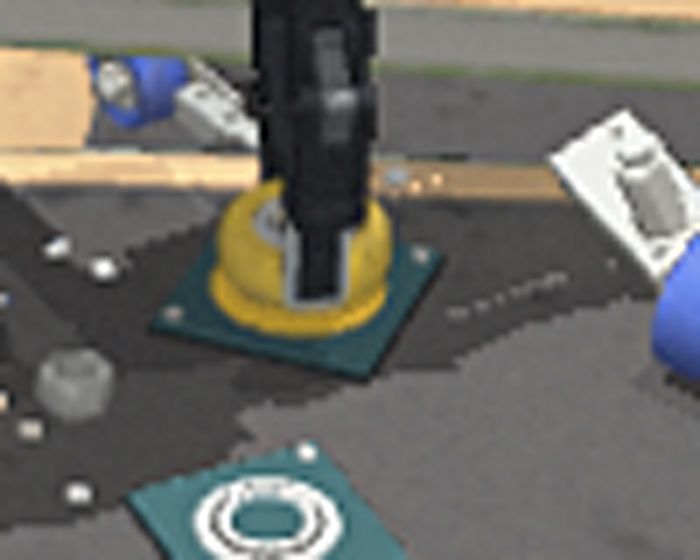

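Emit:
servo_tool:
  increments:
    - {"slide": [-0.003, 0.002, 0.01], "spin": 0}
    - {"slide": [0, 0, 0.007], "spin": 0}
    - {"slide": [0, 0, 0], "spin": 0}
    - {"slide": [0, 0, 0], "spin": 0}

```text
clock: 13.1
position: [0.6488, -0.0254, -0.0002]
ee_rot: [-0.0, 1.0, 0.001, -0.0]
contact_force: [-0.8, -0.5, 0.3]
width: 0.0855
```

Emit:
servo_tool:
  increments:
    - {"slide": [0, 0, 0], "spin": 0}
    - {"slide": [0, 0, 0], "spin": 0}
    - {"slide": [0, 0, 0], "spin": 0}
    - {"slide": [0, 0, 0], "spin": 0}
    - {"slide": [0, 0, 0], "spin": 0}
    - {"slide": [0, 0, 0], "spin": 0}
  hand: 0

```text
clock: 13.7
position: [0.6494, -0.0256, 0.0008]
ee_rot: [0.0, 1.0, 0.001, 0.001]
contact_force: [-1.4, -0.4, 4.7]
width: 0.0443
```

```bash
python3 go.py 578 219.5 50 0
```

```text
clock 13.7 pos [649.4 -25.6   0.8] yaw 0.09 tiltz [ 0.001 -0.001 -1.   ] width 44.3 F [-1.4 -0.4  4.7] q [-0.15  0.58  1.63 -0.    0.93  1.42]
slide mm (before turn) [ -71.  -245.2  -49.4] spin deg 0.09058892084013337
slide mm (after turn) [ -71.4 -245.1  -49.2]
```

Emit:
servo_tool:
  increments:
    - {"slide": [0, 0, -0.005], "spin": 0}
    - {"slide": [0, 0, -0.025], "spin": 0}
    - {"slide": [0, 0, -0.04], "spin": 0}
    - {"slide": [0, 0, 0], "spin": 0}

```text
clock: 14.1
position: [0.6528, -0.0257, 0.0752]
ee_rot: [0.001, 1.0, 0.001, 0.005]
contact_force: [1.7, -0.1, -0.7]
width: 0.0442
```

```bash
python3 go.py 578 219.5 50 0; python3 - <<'E'
from h import *
I=eyes.get_image('side');cv2.imwrite('pics/s10.png',I)
crop(I,350,235,110,7,'pics/z10.png')
E
```

```text
clock 14.1 pos [652.8 -25.7  75.2] yaw 0.09 tiltz [ 0.01  -0.001 -1.   ] width 44.2 F [ 1.7 -0.1 -0.7] q [-0.15  0.5   1.56  0.    1.08  1.42]
slide mm (before turn) [ -74.7 -245.3   24.1] spin deg 0.08796251572266556
slide mm (after turn) [ -74.8 -245.2   25.2]
```

View pics/z10.png

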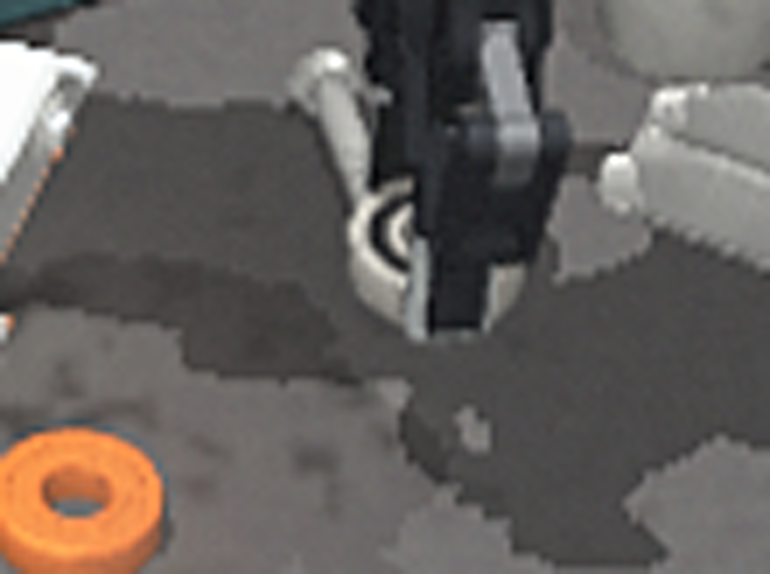

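Emit:
servo_tool:
  increments:
    - {"slide": [0, -0.01, -0.03], "spin": 0}
    - {"slide": [-0.005, -0.045, -0.01], "spin": 0}
    - {"slide": [-0.01, -0.045, 0], "spin": 0}
    - {"slide": [-0.015, -0.045, 0], "spin": 0}
    - {"slide": [-0.015, -0.045, 0], "spin": 0}
    - {"slide": [-0.015, -0.045, 0.02], "spin": 0}
    - {"slide": [-0.014, -0.01, 0.03], "spin": 0}
    - {"slide": [0, 0, 0], "spin": 0}

```text
clock: 14.95
position: [0.5681, 0.2191, 0.0555]
ee_rot: [0.001, 1.0, 0.003, -0.007]
contact_force: [-1.3, -0.6, -1.5]
width: 0.0444
```

Emit:
servo_tool:
  increments:
    - {"slide": [0, 0, 0], "spin": 0}

```text
clock: 15.05
position: [0.5744, 0.2178, 0.0595]
ee_rot: [0.001, 1.0, 0.001, -0.001]
contact_force: [0.8, -0.2, -0.3]
width: 0.0442
```

```bash
python3 go.py 577 219.5 20 0
```

```text
clock 15.05 pos [574.4 217.8  59.5] yaw 0.14 tiltz [-0.002 -0.001 -1.   ] width 44.2 F [ 0.8 -0.2 -0.3] q [ 0.25  0.47  1.66 -0.    1.02  1.82]
slide mm (before turn) [ 2.7 -1.8 39.5] spin deg 0.1393864183697815
slide mm (after turn) [ 2.6 -1.7 39.5]
```

Emit:
servo_tool:
  increments:
    - {"slide": [0.0015, -0.0015, 0.02], "spin": 0}
    - {"slide": [0, 0, 0.022], "spin": 0}
    - {"slide": [0, 0, 0.008], "spin": 0}
    - {"slide": [0, 0, 0], "spin": 0}
    - {"slide": [0, 0, 0], "spin": 0}

```text
clock: 15.55
position: [0.578, 0.2191, 0.0117]
ee_rot: [-0.0, 1.0, 0.0, 0.001]
contact_force: [-0.4, -0.0, -1.3]
width: 0.0442
```

```bash
python3 go.py 577 219.5 6 0;python3 - <<'E'
from h import *
I=eyes.get_image('side');cv2.imwrite('pics/s11.png',I)
crop(I,297,178,90,8,'pics/z11.png')
E
```

```text
clock 15.55 pos [578.  219.1  11.7] yaw 0.02 tiltz [ 0.002  0.    -1.   ] width 44.2 F [-0.4 -0.  -1.3] q [ 0.25  0.53  1.7  -0.    0.91  1.82]
slide mm (before turn) [-1.  -0.4  5.7] spin deg 0.015453211020087565
slide mm (after turn) [-1.  -0.4  5.7]
```

View pics/z11.png

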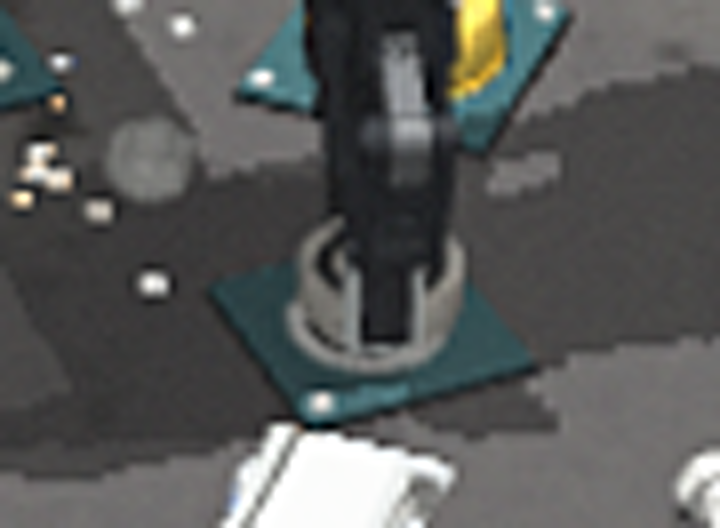

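Emit:
servo_tool:
  increments:
    - {"slide": [-0.0015, -0.0005, 0.003], "spin": 0}
    - {"slide": [0, 0, 0.002], "spin": 0}
    - {"slide": [0, 0, 0], "spin": 0}
    - {"slide": [0, 0, 0], "spin": 0}

```text
clock: 16.0
position: [0.5752, 0.2203, 0.0059]
ee_rot: [0.0, 1.0, 0.001, 0.0]
contact_force: [-0.1, -1.0, 0.5]
width: 0.044
```

Emit:
servo_tool:
  increments:
    - {"slide": [0, 0, 0.001], "spin": 0}
    - {"slide": [0, 0, 0], "spin": 0}
    - {"slide": [0, 0, 0], "spin": 0}

```text
clock: 16.3
position: [0.5752, 0.2203, 0.0059]
ee_rot: [0.0, 1.0, 0.001, 0.0]
contact_force: [-1.8, -0.6, 5.8]
width: 0.0443
```

Emit:
servo_tool:
  increments:
    - {"slide": [0, 0, 0], "spin": 0}
    - {"slide": [0, 0, 0], "spin": 0}
    - {"slide": [0, 0, -0.002], "spin": 0}
    - {"slide": [0, 0, -0.015], "spin": 0}
    - {"slide": [0, 0, -0.04], "spin": 0}
    - {"slide": [-0.03, 0.02, -0.04], "spin": 0}
    - {"slide": [-0.05, 0.03, 0], "spin": 0}
    - {"slide": [-0.05, 0.03, 0], "spin": 0}
  hand: 1

```text
clock: 17.1
position: [0.4616, 0.1497, 0.1]
ee_rot: [-0.0, 1.0, 0.001, 0.002]
contact_force: [-0.2, -0.5, -1.4]
width: 0.0851
```

Emit:
servo_tool:
  increments:
    - {"slide": [-0.02, 0.03, 0], "spin": -8}
    - {"slide": [0, 0, 0], "spin": -8}
    - {"slide": [0, 0, 0], "spin": -8}
    - {"slide": [0, 0, 0], "spin": -8}
    - {"slide": [0, 0, 0], "spin": -8}
    - {"slide": [0, 0, 0], "spin": -8}
    - {"slide": [0, 0, 0], "spin": -8}
    - {"slide": [0, 0, 0], "spin": -8}

```text
clock: 17.9
position: [0.4416, 0.12, 0.0988]
ee_rot: [0.0, 0.846, 0.533, 0.0]
contact_force: [0.2, 0.2, 0.0]
width: 0.0852
```

```bash
python3 go.py 438 244.5 25 64;python3 chk.py 12 226 207 297 184; python3 - <<'E'
from rect import *
I=cv2.imread('pics/t12.png');S=cv2.imread('pics/s12.png')
a=rectify('top',I,577.4,220,.005,40,5);cv2.circle(a,(200,200),117,(0,0,255),1)
b=rectify('side',S,577.4,216,.005,40,5);cv2.circle(b,(200,200),117,(0,0,255),1)
cv2.imwrite('pics/r12.png',np.hstack([a,b]))
E
```

```text
clock 17.9 pos [441.6 120.   98.8] yaw 64.42 tiltz [ 0. -0. -1.] width 85.2 F [0.2 0.2 0. ] q [ 0.11  0.22  1.95 -0.    0.97  0.56]
slide mm (before turn) [110.7 -57.   73.8] spin deg 0.41533575560259806
slide mm (after turn) [110.3 -57.8  73.8]
```

View pics/r12.png

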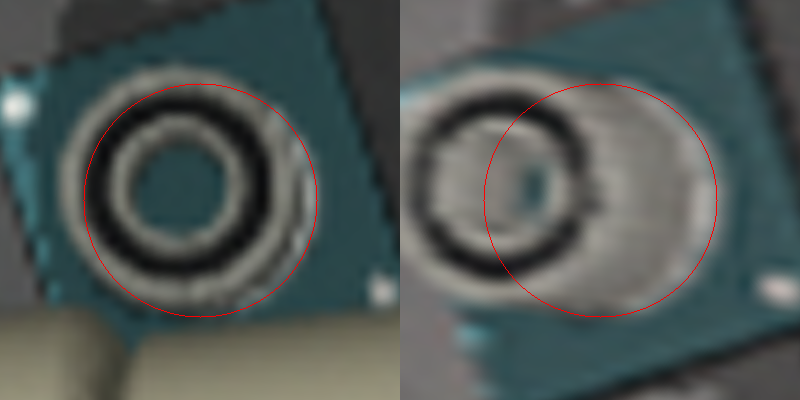

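View pics/c12.png

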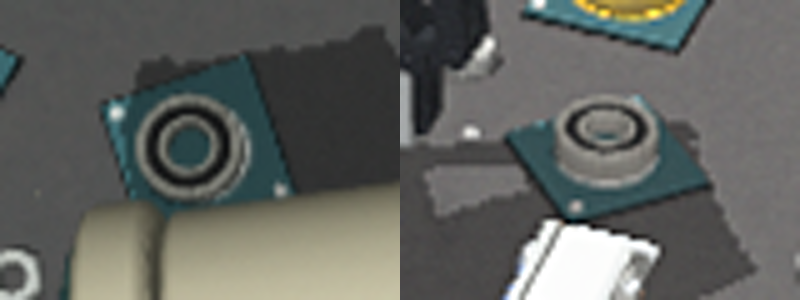

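Emit:
servo_tool:
  increments:
    - {"slide": [0, 0, 0], "spin": 8.05}
    - {"slide": [0, 0, 0], "spin": 8.05}
    - {"slide": [0, 0, 0], "spin": 8.05}
    - {"slide": [0, 0, 0], "spin": 8.05}
    - {"slide": [0, 0, 0], "spin": 8.05}
    - {"slide": [0, 0, 0], "spin": 8.05}
    - {"slide": [0.04, -0.025, 0], "spin": 8.05}
    - {"slide": [0.04, -0.025, 0], "spin": 8.05}

```text
clock: 18.8
position: [0.5092, 0.1856, 0.099]
ee_rot: [0.0, 1.0, -0.008, -0.0]
contact_force: [1.2, -0.4, 0.9]
width: 0.085
```

Emit:
servo_tool:
  increments:
    - {"slide": [0.034, -0.025, 0], "spin": 0}
    - {"slide": [0.025, -0.025, 0.02], "spin": 0}
    - {"slide": [0, 0, 0.03], "spin": 0}
    - {"slide": [0, 0, 0], "spin": 0}
    - {"slide": [0, 0, 0], "spin": 0}

```text
clock: 19.3
position: [0.5678, 0.2344, 0.0482]
ee_rot: [0.0, 1.0, -0.004, -0.001]
contact_force: [0.5, -0.3, -0.6]
width: 0.0853
```

```bash
python3 go.py 575.5 220.3 6 0
```

```text
clock 19.3 pos [567.8 234.4  48.2] yaw -0.4 tiltz [-0.003 -0.001 -1.   ] width 85.3 F [ 0.5 -0.3 -0.6] q [ 0.28  0.48  1.67 -0.    0.99  1.86]
slide mm (before turn) [ 7.9 14.  42.2] spin deg -0.40422823621915427
slide mm (after turn) [ 7.7 14.1 42.2]
```

Emit:
servo_tool:
  increments:
    - {"slide": [0.007, 0.014, 0.002], "spin": 0}
    - {"slide": [0, 0, 0.02], "spin": 0}
    - {"slide": [0, 0, 0.018], "spin": 0}
    - {"slide": [0, 0, 0], "spin": 0}
    - {"slide": [0, 0, 0], "spin": 0}

```text
clock: 19.8
position: [0.5766, 0.2199, 0.01]
ee_rot: [-0.0, 1.0, -0.003, 0.001]
contact_force: [0.3, -0.2, 0.6]
width: 0.0851
```

```bash
python3 go.py 575.5 220.3 6 0
```

```text
clock 19.8 pos [576.6 219.9  10. ] yaw -0.39 tiltz [ 0.002  0.    -1.   ] width 85.1 F [ 0.3 -0.2  0.6] q [ 0.25  0.53  1.7  -0.    0.91  1.83]
slide mm (before turn) [-1.1 -0.4  4. ] spin deg -0.38683703498134037
slide mm (after turn) [-1.1 -0.4  4. ]
```

Emit:
servo_tool:
  increments:
    - {"slide": [-0.001, 0, 0.004], "spin": 0}
    - {"slide": [0, 0, 0], "spin": 0}

```text
clock: 20.0
position: [0.5751, 0.2206, 0.0056]
ee_rot: [-0.0, 1.0, -0.003, 0.001]
contact_force: [-0.5, 0.0, 0.8]
width: 0.0852
```

Emit:
servo_tool:
  increments:
    - {"slide": [0, 0, 0], "spin": 0}
    - {"slide": [0, 0, 0], "spin": 0}
    - {"slide": [0, 0, 0], "spin": 0}
    - {"slide": [0, 0, 0], "spin": 0}
    - {"slide": [0, 0, 0], "spin": 0}
  hand: 0

```text
clock: 20.5
position: [0.575, 0.2209, 0.0055]
ee_rot: [-0.0, 1.0, -0.003, 0.0]
contact_force: [-1.2, -0.1, 5.5]
width: 0.0445
```

Emit:
servo_tool:
  increments:
    - {"slide": [0, 0, -0.003], "spin": 0}
    - {"slide": [0, 0.0023, 0], "spin": 0}
    - {"slide": [0, 0, 0], "spin": 0}

```text
clock: 20.8
position: [0.5745, 0.2181, 0.0074]
ee_rot: [0.0, 1.0, -0.003, -0.0]
contact_force: [-0.1, -0.3, -1.9]
width: 0.0441
```

Emit:
servo_tool:
  increments:
    - {"slide": [0, 0, 0.002], "spin": 0}
    - {"slide": [0, 0, 0.001], "spin": 0}
    - {"slide": [0, 0, 0], "spin": 0}

```text
clock: 21.1
position: [0.5748, 0.2183, 0.0055]
ee_rot: [0.0, 1.0, -0.003, 0.0]
contact_force: [-1.7, -1.7, 6.1]
width: 0.0444
```

Emit:
servo_tool:
  increments:
    - {"slide": [0, 0, 0], "spin": 0}
    - {"slide": [0, 0, 0], "spin": 0}
    - {"slide": [0, 0, -0.002], "spin": 0}
    - {"slide": [0, 0, -0.015], "spin": 0}
    - {"slide": [0, 0, -0.04], "spin": 0}
    - {"slide": [-0.037, -0.006, -0.04], "spin": 0}
    - {"slide": [-0.05, -0.01, 0], "spin": 0}
    - {"slide": [-0.05, -0.01, 0], "spin": 0}
  hand: 1

```text
clock: 21.9
position: [0.443, 0.2447, 0.0996]
ee_rot: [-0.001, 1.0, -0.003, 0.002]
contact_force: [-0.5, 0.7, 0.4]
width: 0.0855
```

Emit:
servo_tool:
  increments:
    - {"slide": [0, 0, 0], "spin": -8}
    - {"slide": [0, 0, 0], "spin": -8}
    - {"slide": [0, 0, 0], "spin": -8}
    - {"slide": [0, 0, 0], "spin": -8}
    - {"slide": [0, 0, 0], "spin": -8}
    - {"slide": [0, 0, 0], "spin": -8}
    - {"slide": [0, 0, 0], "spin": -8}
    - {"slide": [0, 0, 0], "spin": -8}

```text
clock: 22.7
position: [0.4431, 0.2443, 0.0982]
ee_rot: [0.0, 0.848, 0.53, 0.0]
contact_force: [0.2, 0.4, 0.6]
width: 0.0855
```

```bash
python3 go.py 438 244.5 25 64;python3 chk.py 13 226 207 297 184; python3 - <<'E'
from rect import *
I=cv2.imread('pics/t13.png');S=cv2.imread('pics/s13.png')
a=rectify('top',I,577.4,220,.005,40,5);cv2.circle(a,(200,200),117,(0,0,255),1)
b=rectify('side',S,577.4,216,.005,40,5);cv2.circle(b,(200,200),117,(0,0,255),1)
cv2.imwrite('pics/r13.png',np.hstack([a,b]))
crop(I,213,269,100,6,'pics/z13.png')
E
```

```text
clock 22.7 pos [443.1 244.3  98.2] yaw 64.02 tiltz [ 0. -0. -1.] width 85.5 F [0.2 0.4 0.6] q [ 0.37  0.29  1.85 -0.    1.    0.82]
slide mm (before turn) [-2.  -4.7 73.2] spin deg 0.016127997193279953
slide mm (after turn) [-2.  -4.7 73.2]
```

View pics/r13.png

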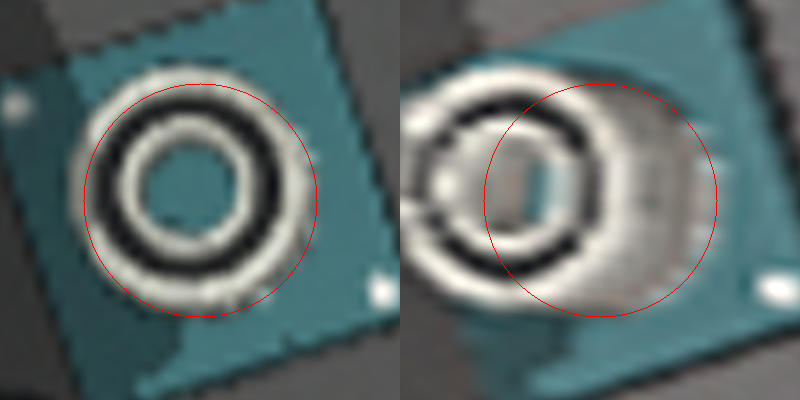

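View pics/s13.png

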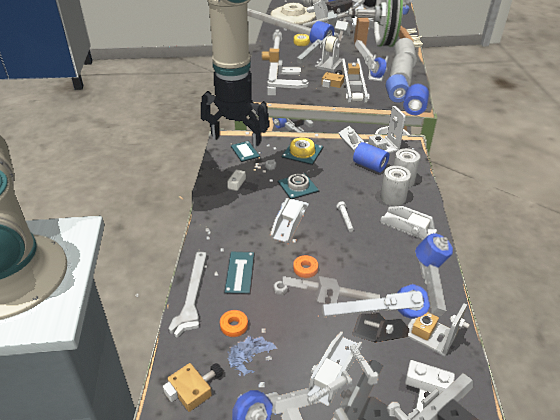

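Emit:
servo_tool:
  increments:
    - {"slide": [-0.003, -0.004, 0.03], "spin": 0}
    - {"slide": [0, 0, 0.03], "spin": 0}
    - {"slide": [0, 0, 0.015], "spin": 0}
    - {"slide": [0, 0, 0], "spin": 0}
    - {"slide": [0, 0, 0], "spin": 0}

```text
clock: 23.3
position: [0.4384, 0.2434, 0.0234]
ee_rot: [0.0, 0.85, 0.527, -0.0]
contact_force: [0.9, -0.1, 0.6]
width: 0.0851
```

```bash
python3 go.py 437.5 243.3 3 64;python3 - <<'E'
from h import *
I=eyes.get_image('side');cv2.imwrite('pics/s14.png',I)
crop(I,237,170,90,8,'pics/z14.png')
E
```

```text
clock 23.3 pos [438.4 243.4  23.4] yaw 63.59 tiltz [-0. -0. -1.] width 85.1 F [ 0.9 -0.1  0.6] q [ 0.37  0.38  1.95 -0.    0.81  0.83]
slide mm (before turn) [-0.5 -0.8 20.4] spin deg -0.4120643816941083
slide mm (after turn) [-0.5 -0.8 20.4]
```

View pics/z14.png

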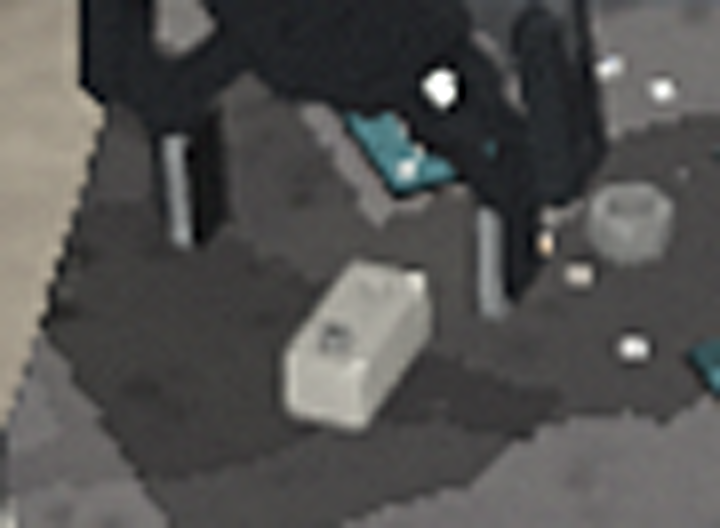

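Emit:
servo_tool:
  increments:
    - {"slide": [-0.0005, -0.0005, 0.012], "spin": -0.4}
    - {"slide": [0, 0, 0.008], "spin": 0}
    - {"slide": [0, 0, 0], "spin": 0}

```text
clock: 23.65
position: [0.4373, 0.243, 0.0031]
ee_rot: [-0.0, 0.848, 0.53, -0.0]
contact_force: [-1.0, 0.6, -0.1]
width: 0.0858
```

Emit:
servo_tool:
  increments:
    - {"slide": [0, 0, 0], "spin": 0}
    - {"slide": [0, 0, 0], "spin": 0}
    - {"slide": [0, 0, 0], "spin": 0}
    - {"slide": [0, 0, 0], "spin": 0}
    - {"slide": [0, 0, 0], "spin": 0}
    - {"slide": [0, 0, 0], "spin": 0}
    - {"slide": [0, 0, 0], "spin": 0}
  hand: 0

```text
clock: 24.35
position: [0.438, 0.2433, 0.0037]
ee_rot: [0.0, 0.848, 0.531, 0.001]
contact_force: [-1.0, 0.3, 6.6]
width: 0.0227
```

```bash
python3 go.py 464 371 50 109;python3 - <<'E'
from h import *
I=eyes.get_image('side');cv2.imwrite('pics/s15.png',I)
crop(I,237,170,90,8,'pics/z15.png')
E
```

```text
clock 24.35 pos [438.  243.3   3.7] yaw 64.09 tiltz [ 0.001  0.    -1.   ] width 22.7 F [-1.   0.3  6.6] q [ 0.37  0.41  1.97 -0.    0.76  0.82]
slide mm (before turn) [126.2 -32.4 -46.2] spin deg -44.91384981383183
slide mm (after turn) [112.3  66.1 -46.3]
```

View pics/z15.png

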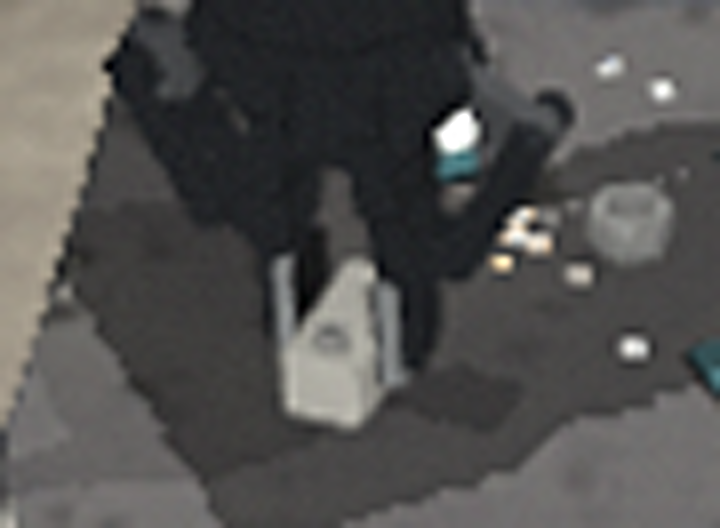

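Emit:
servo_tool:
  increments:
    - {"slide": [0, 0, -0.005], "spin": 0}
    - {"slide": [0, 0, -0.025], "spin": 0}
    - {"slide": [0.031, -0.008, -0.02], "spin": 0}
    - {"slide": [0.031, -0.008, 0], "spin": 0}
    - {"slide": [0.031, -0.008, 0], "spin": 0}
    - {"slide": [0.031, -0.008, 0], "spin": 0}
    - {"slide": [0, 0, 0], "spin": -7.5}
    - {"slide": [0, 0, 0], "spin": -7.5}

```text
clock: 25.2
position: [0.4625, 0.3695, 0.0527]
ee_rot: [-0.0, 0.769, 0.639, -0.001]
contact_force: [-0.4, -0.0, 0.1]
width: 0.0224
```

Emit:
servo_tool:
  increments:
    - {"slide": [0, 0, 0], "spin": -7.5}
    - {"slide": [0, 0, 0], "spin": -7.5}
    - {"slide": [0, 0, 0.01], "spin": -7.5}
    - {"slide": [0, 0, 0.01], "spin": -7.4}
    - {"slide": [0, 0, 0], "spin": 0}
    - {"slide": [0, 0, 0], "spin": 0}

```text
clock: 25.8
position: [0.4626, 0.3685, 0.033]
ee_rot: [-0.0, 0.582, 0.813, -0.0]
contact_force: [-0.2, -0.2, -0.1]
width: 0.0232
```

```bash
python3 go.py 464 369 10 109
```

```text
clock 25.8 pos [462.6 368.5  33. ] yaw 108.83 tiltz [-0.001 -0.001 -1.   ] width 23.2 F [-0.2 -0.2 -0.1] q [ 0.55  0.47  1.74 -0.    0.93  0.23]
slide mm (before turn) [ 0.1  1.5 23. ] spin deg -0.17025481613165994
slide mm (after turn) [ 0.1  1.5 23. ]
```

Emit:
servo_tool:
  increments:
    - {"slide": [0, 0.0013, 0.012], "spin": 0}
    - {"slide": [0, 0, 0.009], "spin": 0}
    - {"slide": [0, 0, 0], "spin": 0}
    - {"slide": [0, 0, 0], "spin": 0}

```text
clock: 26.2
position: [0.4638, 0.3688, 0.0117]
ee_rot: [-0.0, 0.581, 0.814, -0.001]
contact_force: [0.7, 0.1, -0.4]
width: 0.0229
```

```bash
python3 go.py 464 369 8.7 109;python3 - <<'E'
from h import *
I=eyes.get_image('side');cv2.imwrite('pics/s16.png',I)
crop(I,244,145,80,9,'pics/z16.png')
I=eyes.get_image('top');cv2.imwrite('pics/t16.png',I)
E
```

```text
clock 26.2 pos [463.8 368.8  11.7] yaw 108.96 tiltz [-0.001 -0.001 -1.   ] width 22.9 F [ 0.7  0.1 -0.4] q [ 0.55  0.5   1.76 -0.    0.89  0.22]
slide mm (before turn) [0.1 0.2 3. ] spin deg -0.037656467919021
slide mm (after turn) [0.1 0.2 3. ]
```

View pics/z16.png

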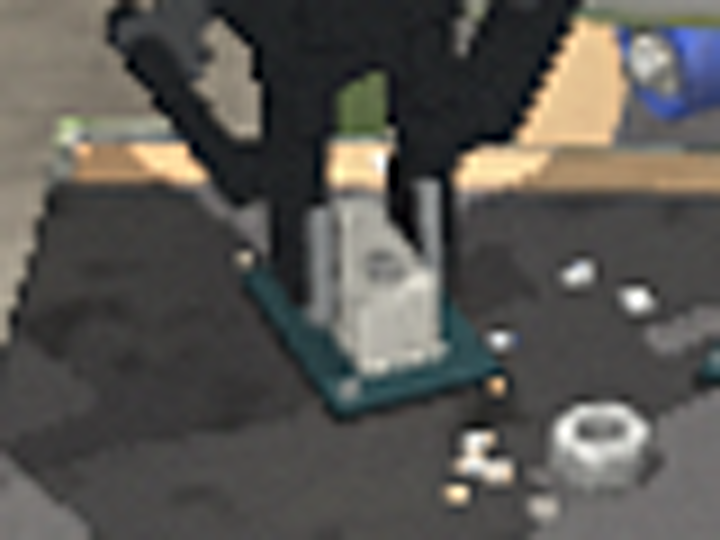

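Emit:
servo_tool:
  increments:
    - {"slide": [0, 0, 0.002], "spin": 0}
    - {"slide": [0, 0, 0.0015], "spin": 0}
    - {"slide": [0, 0, 0], "spin": 0}

```text
clock: 26.6
position: [0.4642, 0.3691, 0.0088]
ee_rot: [0.0, 0.581, 0.814, 0.0]
contact_force: [0.4, -0.1, -0.5]
width: 0.0226
```

Emit:
servo_tool:
  increments:
    - {"slide": [0, 0, 0.001], "spin": 0}
    - {"slide": [0, 0, 0], "spin": 0}

```text
clock: 26.8
position: [0.4643, 0.3691, 0.0087]
ee_rot: [0.0, 0.581, 0.814, 0.0]
contact_force: [-1.7, -0.7, 6.3]
width: 0.0231
```

Emit:
servo_tool:
  increments:
    - {"slide": [0, 0, 0], "spin": 0}
    - {"slide": [0, 0, 0], "spin": 0}
    - {"slide": [0, 0, -0.002], "spin": 0}
    - {"slide": [0, 0, -0.02], "spin": 0}
    - {"slide": [0, 0, -0.04], "spin": 0}
    - {"slide": [0, 0, -0.04], "spin": 6.5}
    - {"slide": [0, 0, 0], "spin": 6.5}
    - {"slide": [0, 0, 0], "spin": 6}
  hand: 1

```text
clock: 27.6
position: [0.465, 0.3696, 0.1117]
ee_rot: [0.0, 0.709, 0.705, 0.002]
contact_force: [-0.6, -0.1, -1.0]
width: 0.0856
```

Emit:
servo_tool:
  increments:
    - {"slide": [-0.038, 0.025, 0], "spin": 0}
    - {"slide": [-0.038, 0.025, 0], "spin": 0}
    - {"slide": [-0.038, 0.025, 0], "spin": 0}
    - {"slide": [-0.038, 0.025, 0], "spin": 0}
    - {"slide": [-0.038, 0.025, 0], "spin": 0}
    - {"slide": [-0.038, 0.025, 0], "spin": 0}
    - {"slide": [0, 0, 0], "spin": 0}
    - {"slide": [0, 0, 0], "spin": 0}

```text
clock: 28.4
position: [0.6143, 0.1399, 0.1093]
ee_rot: [-0.0, 0.708, 0.706, -0.0]
contact_force: [-0.2, -0.1, -0.1]
width: 0.0853
```

```bash
python3 go.py 660 100 25 90;python3 chk.py 17 157 260 244 150; python3 - <<'E'
from rect import *
I=cv2.imread('pics/t17.png');S=cv2.imread('pics/s17.png')
a=rectify('top',I,464.2,371,.005,40,5);b=rectify('side',S,464.2,367,.005,40,5)
c=np.radians(108.9);R=np.array([[np.cos(c),np.sin(c)],[-np.sin(c),np.cos(c)]])
pts=np.array([[25,12],[25,-12],[-25,-12],[-25,12]])@R
px=np.stack([200-5*pts[:,1],200-5*pts[:,0]],1).astype(int)
for im in(a,b): cv2.polylines(im,[px],True,(0,0,255),1)
cv2.imwrite('pics/r17.png',np.hstack([a,b]))
for o in blobs('top',I,'white',.025,(140,240,171,278),minA=60):print(*o)
crop(I,280,168,100,7,'pics/z17.png')
E
```

```text
clock 28.4 pos [614.3 139.9 109.3] yaw 89.83 tiltz [-0.001  0.    -1.   ] width 85.3 F [-0.2 -0.1 -0.1] q [0.11 0.44 1.56 0.   1.14 0.12]
slide mm (before turn) [-39.8  45.9  84.3] spin deg -0.1655388143205414
slide mm (after turn) [-39.9  45.7  84.3]
white [151.5 259.1] rect [464.1 372.5  31.4  52.   14.3] cen [463.1 373.1]
```

View pics/r17.png

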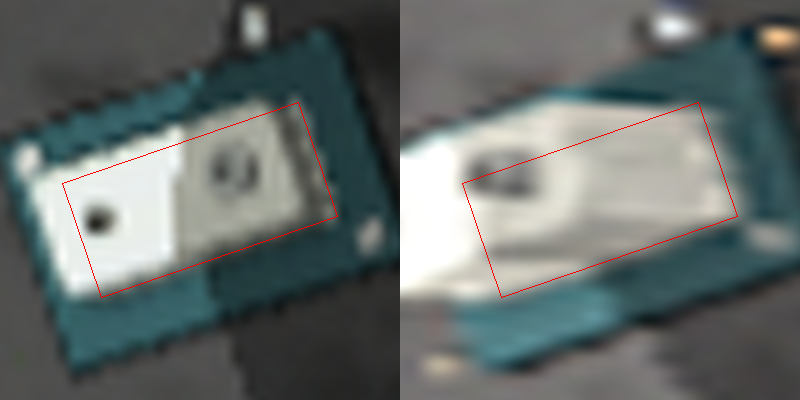

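View pics/t17.png

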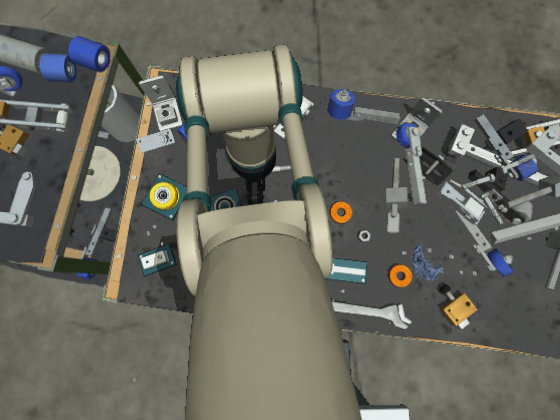

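```bash
python3 - <<'E'
from h import *
T=cv2.imread('pics/top0.png')
cv2.imwrite('pics/zb.png',cv2.resize(T[150:190,250:310],None,fx=13,fy=13,interpolation=cv2.INTER_CUBIC))
cv2.imwrite('pics/zt.png',cv2.resize(cv2.imread('pics/top0.png')[248:294,310:376],None,fx=12,fy=12,interpolation=cv2.INTER_CUBIC))
E
```

```text
(no output)
```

View pics/zb.png

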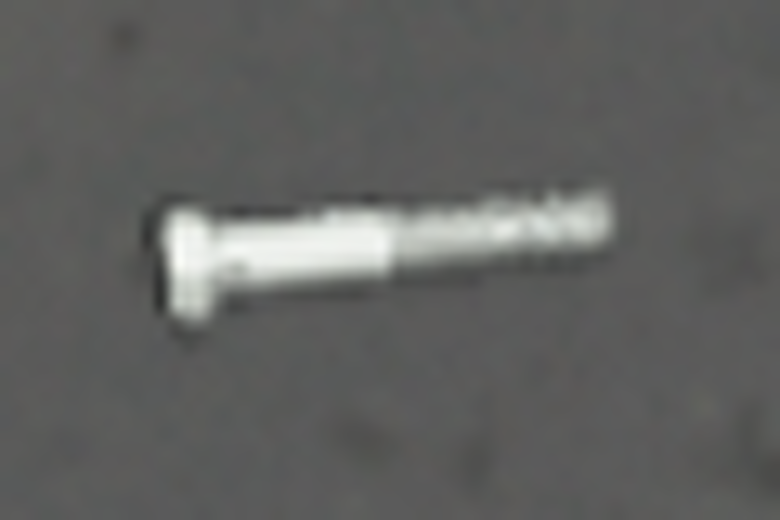

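View pics/zt.png

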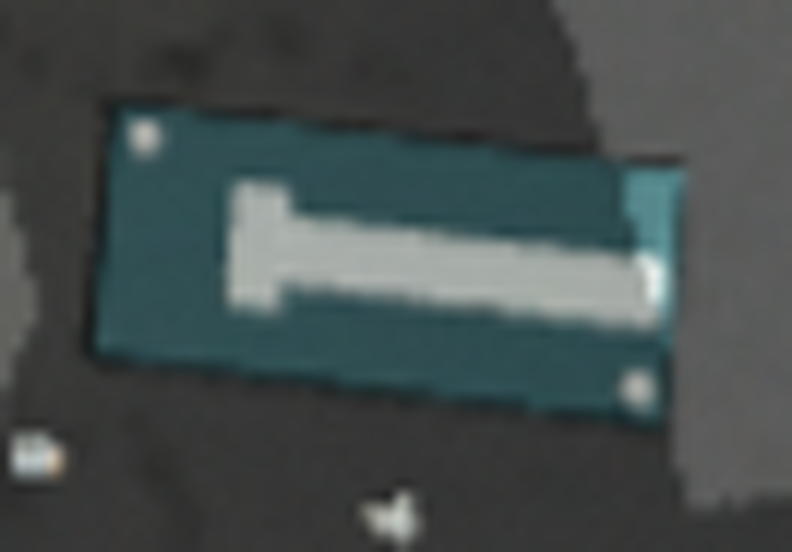

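```bash
python3 - <<'E'
from h import *
def P(x,y,k,u0,v0,z): return p2w('top',(x+.5)/k-.5+u0,(y+.5)/k-.5+v0,z)*1000
h=P(165,263,13,250,150,.011);t=P(613,217,13,250,150,.007)
print('bolt',h,t,'mid',(h+t)/2,'len',np.linalg.norm(h-t),'ang',np.degrees(np.arctan2(*(h-t)[::-1])))
h=P(229,245,12,310,248,.005);t=P(661,292,12,310,248,.005)
print('paint',h,t,'mid',(h+t)/2,'len',np.linalg.norm(h-t),'ang',np.degrees(np.arctan2(*(h-t)[::-1])))
c=[P(*q,12,310,248,.005) for q in((110,103),(688,158),(662,420),(92,352))]
print('tile',np.mean(c,0),np.degrees(np.arctan2(*(c[0]-c[1])[::-1])),np.degrees(np.arctan2(*(c[3]-c[2])[::-1])))
E
```

```text
bolt [659.76930416 135.53507121] [667.43203018  57.25301484] mid [663.60066717  96.39404302] len 78.65619950476973 ang 95.59065043600721
paint [437.12600251  -5.3328927 ] [427.07936266 -82.94780326] mid [432.10268258 -44.14034798] len 78.26243871988223 ang 82.62452213154229
tile [434.26974968 -33.90556429] 83.35150907652348 82.07480877764723
```

```bash
python3 go.py 663 97 25 95.6
```

```text
clock 28.5 pos [613.3 141.7 109.5] yaw 90.0 tiltz [-0.001  0.    -1.   ] width 85.1 F [0.8 0.7 0.4] q [0.12 0.44 1.56 0.   1.14 0.12]
slide mm (before turn) [-44.7  49.8  84.4] spin deg -5.60049735300089
slide mm (after turn) [-49.3  45.1  84.5]
```

Emit:
servo_tool:
  increments:
    - {"slide": [0, 0, 0], "spin": -5.6}
    - {"slide": [-0.025, 0.0225, 0], "spin": 0}
    - {"slide": [-0.024, 0.0225, 0.01], "spin": 0}
    - {"slide": [0, 0, 0.04], "spin": 0}
    - {"slide": [0, 0, 0.025], "spin": 0}
    - {"slide": [0, 0, 0], "spin": 0}
    - {"slide": [0, 0, 0], "spin": 0}

```text
clock: 29.2
position: [0.6631, 0.098, 0.0349]
ee_rot: [-0.0, 0.671, 0.741, -0.0]
contact_force: [-0.2, -0.4, 0.1]
width: 0.0853
```

```bash
python3 go.py 663 97 2.5 95.6;python3 - <<'E'
from h import *
I=eyes.get_image('side');cv2.imwrite('pics/s18.png',I)
crop(I,345,210,100,7,'pics/z18.png')
E
```

```text
clock 29.2 pos [663.1  98.   34.9] yaw 95.69 tiltz [-0.001  0.    -1.   ] width 85.3 F [-0.2 -0.4  0.1] q [ 0.04  0.57  1.55  0.    1.03 -0.06]
slide mm (before turn) [-1.  -0.2 32.4] spin deg 0.08696703092579128
slide mm (after turn) [-1.  -0.2 32.4]
```

View pics/z18.png

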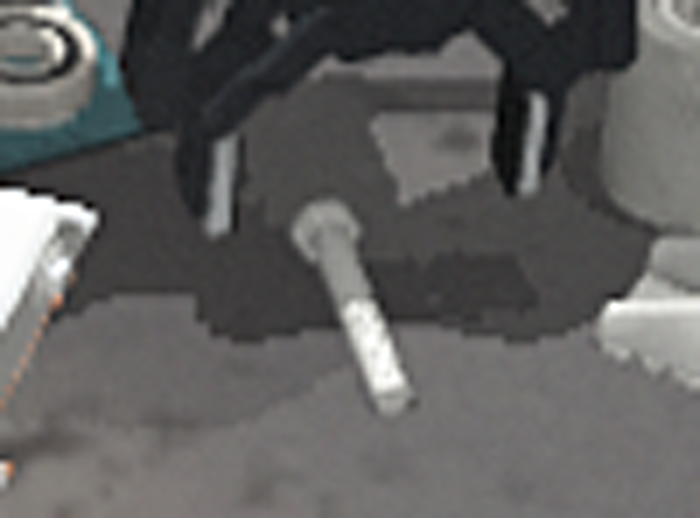

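Emit:
servo_tool:
  increments:
    - {"slide": [-0.001, -0.001, 0.015], "spin": 0}
    - {"slide": [0, 0, 0.012], "spin": 0}
    - {"slide": [0, 0, 0.004], "spin": 0}
    - {"slide": [0, 0, 0], "spin": 0}
    - {"slide": [0, 0, 0], "spin": 0}

```text
clock: 29.75
position: [0.6632, 0.0957, 0.0044]
ee_rot: [0.0, 0.672, 0.741, 0.0]
contact_force: [-0.4, -0.3, 0.3]
width: 0.0853
```

```bash
python3 go.py 663 97 2.5 95.6;python3 - <<'E'
from h import *
I=eyes.get_image('side');cv2.imwrite('pics/s19.png',I)
crop(I,345,210,100,7,'pics/z19.png')
E
```

```text
clock 29.75 pos [663.2  95.7   4.4] yaw 95.59 tiltz [ 0.001 -0.    -1.   ] width 85.3 F [-0.4 -0.3  0.3] q [ 0.04  0.6   1.58 -0.    0.97 -0.06]
slide mm (before turn) [ 1.4 -0.1  1.9] spin deg -0.009343647973196312
slide mm (after turn) [ 1.4 -0.1  1.9]
```

View pics/z19.png

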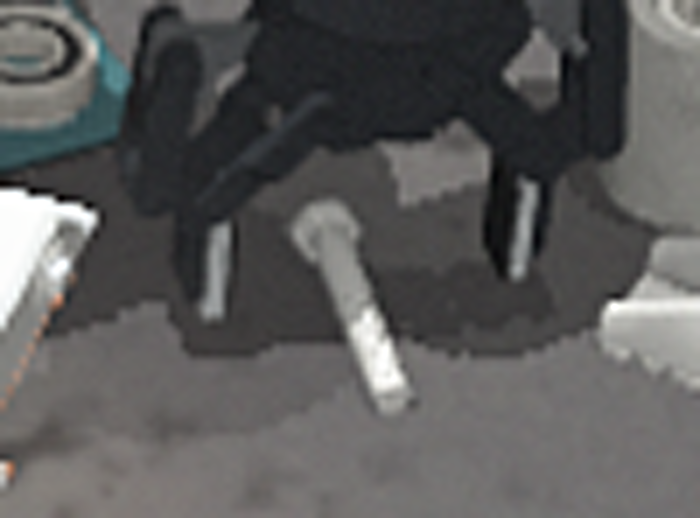

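Emit:
servo_tool:
  increments:
    - {"slide": [0.001, 0, 0.001], "spin": 0}
    - {"slide": [0, 0, 0], "spin": 0}
    - {"slide": [0, 0, 0], "spin": 0}
    - {"slide": [0, 0, 0], "spin": 0}
    - {"slide": [0, 0, 0], "spin": 0}
    - {"slide": [0, 0, 0], "spin": 0}
    - {"slide": [0, 0, 0], "spin": 0}
    - {"slide": [0, 0, 0], "spin": 0}
  hand: 0
  newtons: 60

```text
clock: 30.6
position: [0.6629, 0.0965, 0.003]
ee_rot: [0.0, 0.672, 0.741, 0.0]
contact_force: [0.4, -0.7, 1.0]
width: 0.0091
```

```bash
python3 go.py;python3 - <<'E'
from h import *
I=eyes.get_image('side');cv2.imwrite('pics/s20.png',I)
crop(I,345,210,100,7,'pics/z20.png')
E
```

```text
clock 30.6 pos [662.9  96.5   3. ] yaw 95.59 tiltz [ 0.001 -0.    -1.   ] width 9.1 F [ 0.4 -0.7  1. ] q [ 0.04  0.6   1.58 -0.    0.96 -0.06]
```

View pics/z20.png

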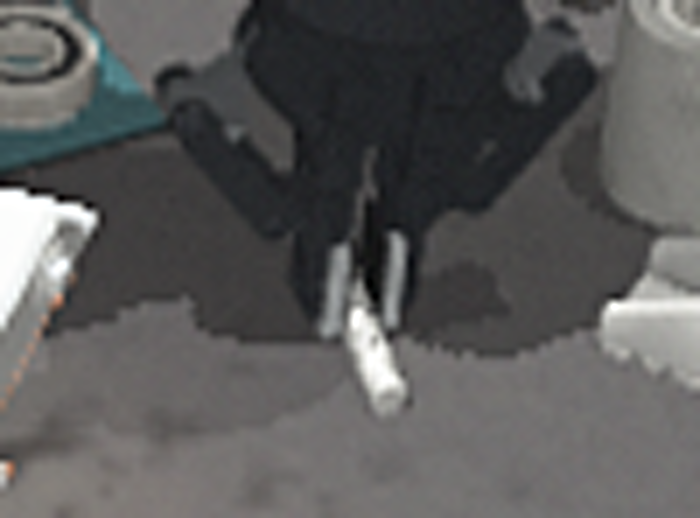

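Emit:
servo_tool:
  increments:
    - {"slide": [0, 0, -0.005], "spin": 0}
    - {"slide": [0, 0, -0.03], "spin": 0}
    - {"slide": [0, 0, -0.045], "spin": 6.5}
    - {"slide": [0, 0, -0.045], "spin": 6.5}
    - {"slide": [0, 0, 0], "spin": 0}

```text
clock: 31.15
position: [0.6671, 0.0968, 0.1354]
ee_rot: [0.004, 0.752, 0.659, 0.005]
contact_force: [0.9, -1.3, 0.1]
width: 0.0087
```

```bash
python3 go.py 432.4 -44 30 82.6;python3 - <<'E'
from h import *
I=eyes.get_image('side');cv2.imwrite('pics/s21.png',I)
crop(I,345,180,100,7,'pics/z21.png')
E
```

```text
clock 31.15 pos [667.1  96.8 135.4] yaw 82.51 tiltz [ 0.014  0.001 -1.   ] width 8.7 F [ 0.9 -1.3  0.1] q [ 0.04  0.48  1.43 -0.    1.22  0.17]
slide mm (before turn) [-170.4 -215.7  102.1] spin deg -0.08777313317671087
slide mm (after turn) [-169.9 -214.6  105.4]
```

View pics/z21.png

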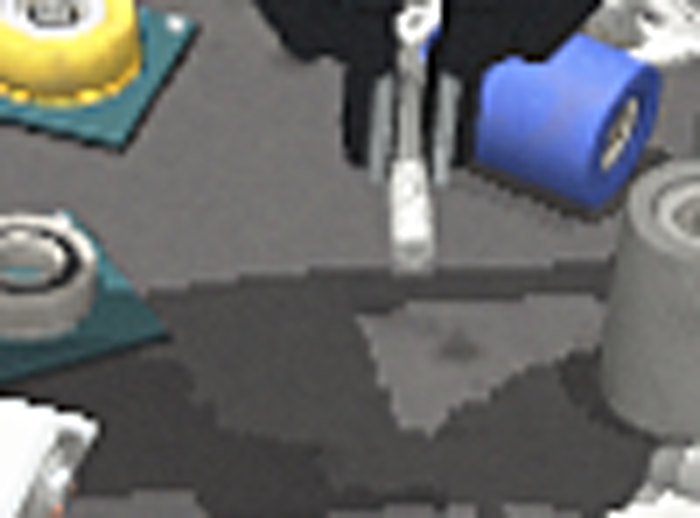

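Emit:
servo_tool:
  increments:
    - {"slide": [-0.028, -0.0355, 0], "spin": 0}
    - {"slide": [-0.028, -0.0355, 0], "spin": 0}
    - {"slide": [-0.028, -0.0355, 0], "spin": 0}
    - {"slide": [-0.028, -0.0355, 0.01], "spin": 0}
    - {"slide": [-0.028, -0.0355, 0.03], "spin": 0}
    - {"slide": [-0.028, -0.034, 0.03], "spin": 0}
    - {"slide": [0, 0, 0.02], "spin": 0}
    - {"slide": [0, 0, 0], "spin": 0}

```text
clock: 32.0
position: [0.432, -0.0391, 0.0391]
ee_rot: [-0.004, 0.752, 0.659, -0.002]
contact_force: [-0.5, -0.2, -1.6]
width: 0.0092
```

Emit:
servo_tool:
  increments:
    - {"slide": [0, 0, 0], "spin": 0}
    - {"slide": [0, 0, 0], "spin": 0}

```text
clock: 32.2
position: [0.4382, -0.0395, 0.0426]
ee_rot: [0.001, 0.751, 0.66, 0.001]
contact_force: [0.5, -0.5, 0.1]
width: 0.0094
```

```bash
python3 go.py 432.4 -44 12 82.6;python3 - <<'E'
from h import *
I=eyes.get_image('side');cv2.imwrite('pics/s22.png',I)
crop(I,240,260,100,7,'pics/z22.png')
E
```

```text
clock 32.2 pos [438.2 -39.5  42.6] yaw 82.64 tiltz [ 0.002 -0.001 -1.   ] width 9.4 F [ 0.5 -0.5  0.1] q [-0.25  0.28  2.06  0.    0.8  -0.12]
slide mm (before turn) [-5.2 -5.3 30.6] spin deg 0.03588256213748764
slide mm (after turn) [-5.2 -5.2 30.6]
```

View pics/z22.png

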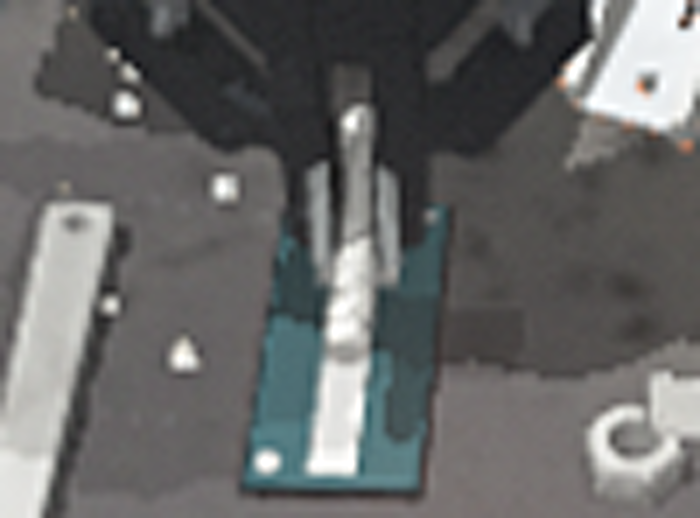

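Emit:
servo_tool:
  increments:
    - {"slide": [-0.005, -0.005, 0.015], "spin": 0}
    - {"slide": [0, 0, 0.014], "spin": 0}
    - {"slide": [0, 0, 0], "spin": 0}
    - {"slide": [0, 0, 0], "spin": 0}

```text
clock: 32.65
position: [0.4319, -0.0437, 0.0135]
ee_rot: [0.0, 0.751, 0.66, 0.0]
contact_force: [0.0, 0.6, -0.9]
width: 0.0092
```

```bash
python3 go.py 432.4 -44 8 82.6;python3 - <<'E'
from h import *
I=eyes.get_image('side');cv2.imwrite('pics/s23.png',I)
crop(I,240,260,100,7,'pics/z23.png')
# expected pixels in side for paint & bolt tip, using top-derived estimates
a=np.radians(82.6);d=np.array([np.cos(a),np.sin(a)])
o=np.array([.4324,-.044])
for nm,s in(('head',.039),('tip',-.039)):
    for z in (.005,.012): print(nm,z,w2p('side',[*(o+s*d),z]).round(1))
E
```

```text
clock 32.65 pos [431.9 -43.7  13.5] yaw 82.63 tiltz [ 0.001 -0.    -1.   ] width 9.2 F [ 0.   0.6 -0.9] q [-0.26  0.32  2.11 -0.    0.72 -0.13]
slide mm (before turn) [-0.2  0.5  5.5] spin deg 0.030561514002556578
slide mm (after turn) [-0.2  0.5  5.5]
head 0.005 [240.7 257.9]
head 0.012 [240.6 255.4]
tip 0.005 [237.2 288.4]
tip 0.012 [237.  285.9]
```

View pics/z23.png

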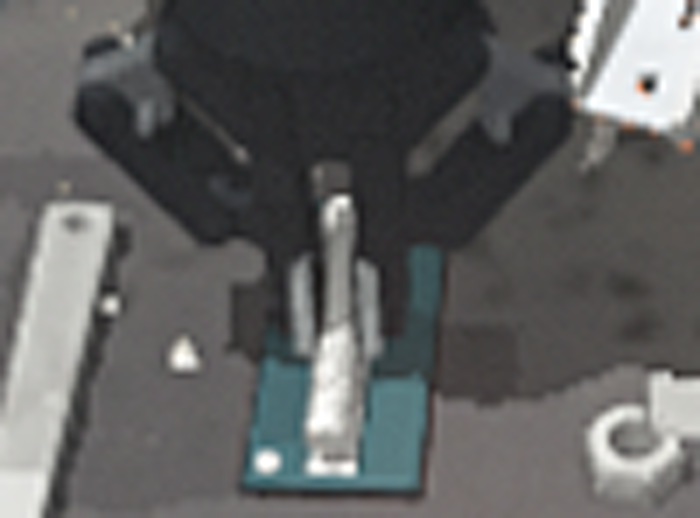

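Emit:
servo_tool:
  increments:
    - {"slide": [0, 0, 0.003], "spin": 0}
    - {"slide": [0, 0, 0.0022], "spin": 0}
    - {"slide": [0, 0, 0], "spin": 0}
    - {"slide": [0, 0, 0], "spin": 0}

```text
clock: 33.1
position: [0.4314, -0.0439, 0.008]
ee_rot: [0.0, 0.751, 0.66, 0.0]
contact_force: [0.4, 0.9, 0.2]
width: 0.0089
```

Emit:
servo_tool:
  increments:
    - {"slide": [0, 0, 0.001], "spin": 0}
    - {"slide": [0, 0, 0], "spin": 0}

```text
clock: 33.3
position: [0.4315, -0.0439, 0.0077]
ee_rot: [0.001, 0.751, 0.66, 0.0]
contact_force: [-1.3, 0.9, 9.7]
width: 0.009
```

Emit:
servo_tool:
  increments:
    - {"slide": [0, 0, -0.0007], "spin": 0}
    - {"slide": [0, 0, 0], "spin": 0}
    - {"slide": [0, 0, 0], "spin": 0}
    - {"slide": [0, 0, 0], "spin": 0}
    - {"slide": [0, 0, -0.01], "spin": 0}
    - {"slide": [0, 0, -0.04], "spin": 0}
    - {"slide": [0, 0, -0.045], "spin": 0}
    - {"slide": [0, 0, -0.045], "spin": 0}
  hand: 1

```text
clock: 34.1
position: [0.4304, -0.0436, 0.1495]
ee_rot: [-0.0, 0.751, 0.66, -0.0]
contact_force: [1.2, -0.1, -0.1]
width: 0.0851
```

Emit:
servo_tool:
  increments:
    - {"slide": [-0.045, -0.01, -0.03], "spin": 0}
    - {"slide": [-0.045, -0.01, -0.01], "spin": 0}
    - {"slide": [-0.045, -0.01, 0], "spin": 0}
    - {"slide": [-0.045, -0.01, 0], "spin": 0}
    - {"slide": [-0.045, -0.01, 0], "spin": 0}
    - {"slide": [-0.045, -0.01, 0], "spin": 0}
    - {"slide": [-0.045, -0.01, 0], "spin": 0}
    - {"slide": [0, 0, 0], "spin": 0}

```text
clock: 34.9
position: [0.3209, -0.3488, 0.1855]
ee_rot: [0.002, 0.753, 0.658, -0.001]
contact_force: [0.5, 1.4, -0.5]
width: 0.0857
```

```bash
python3 go.py; python3 chk.py 24 343 270 240 265; python3 - <<'E'
from rect import *
I=cv2.imread('pics/t24.png')
out=[]
for n,c in(('top',(434,-35)),('top',(605.9,355.6)),('top',(577.4,220)),('top',(464.2,371))):
    out.append(rectify(n,I,*c,.005,50,4)[50:350])
a=out[0];an=np.radians(82.6);d=np.array([np.cos(an),np.sin(an)]);e=np.array([d[1],-d[0]]);o=np.array([432.4,-44])
P=[o+s*d+q*e for s,q in((39,-11),(39,11),(29,11),(29,6),(-39,6),(-39,-6),(29,-6),(29,-11))]
px=np.array([[200-4*(p[1]+35),150-4*(p[0]-434)] for p in P]).astype(int)
b=a.copy();cv2.polylines(b,[px],True,(0,0,255),1)
cv2.imwrite('pics/r24.png',np.vstack([np.hstack([a,b]),np.hstack(out[1:3])]))
E
```

```text
clock 34.9 pos [ 320.9 -348.8  185.5] yaw 82.26 tiltz [ 0.    -0.005 -1.   ] width 85.7 F [ 0.5  1.4 -0.5] q [-0.97  0.15  1.79 -0.    1.2  -0.84]
```

View pics/r24.png

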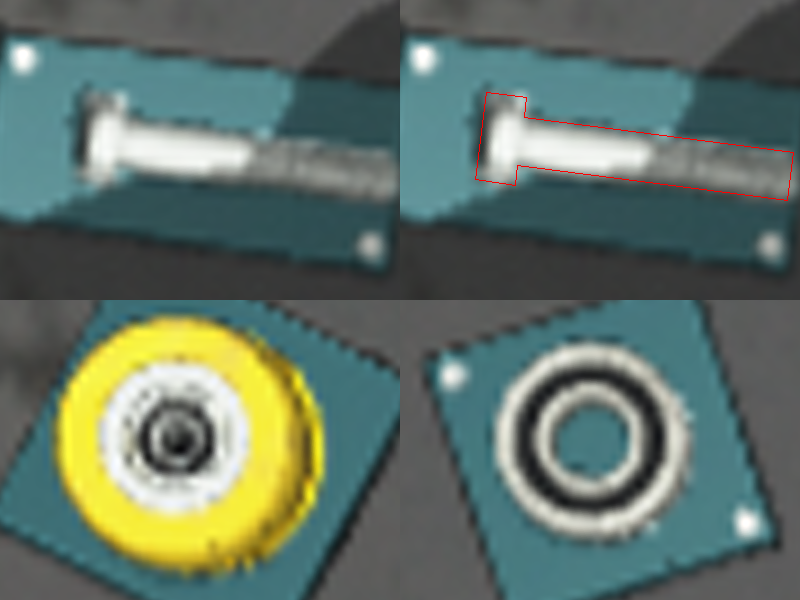

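View pics/c24.png

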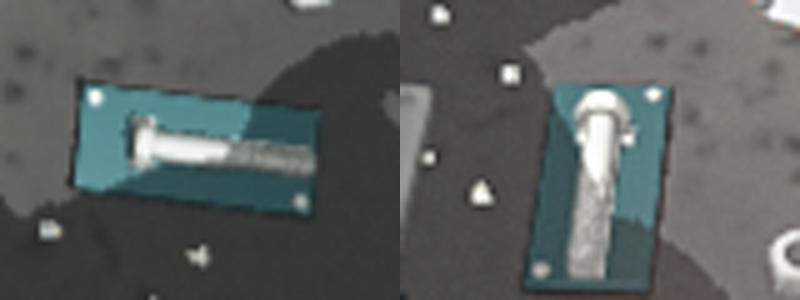

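View pics/t24.png

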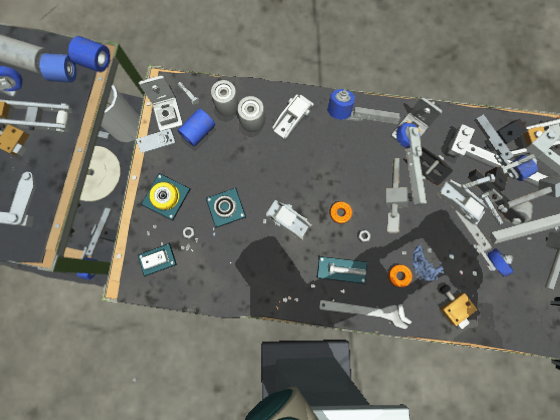

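```bash
python3 -c "
from rig import manip;print(manip.sign_off())"
```

```text
the job is handed in; nothing more can be done
None
```

I put all four parts flat on their kit plates and released them, in the order listed. I then backed the arm clear and handed the job in at about 35 s on the robot's clock.

The offsets below come from the camera pictures after release, corrected for each part's height. The calibration itself is only good to about 2 mm.

| Part | Offset from its outline | Note |
|---|---|---|
| Wheel | about 1.4 mm in x, under 1 mm in y | First placing was about 3 mm off in y, so I regripped and shifted it |
| Bearing (steel one) | about 0.3 mm | First placing was about 2 mm off in y, so I regripped and shifted it |
| Nylon block | about 1 mm along y | Lined up within about 0.5° |
| Bolt | within about 1 mm | Head on the painted head, axis along the outline |

- **Camera disagreement:** the side camera read y about 3 to 5 mm lower than the top camera, so I judged each part against its own outline in the same picture. Top camera and arm position also differed by up to about 2 mm.
- **Wheel in y:** the two cameras did not quite agree. The top one put it about 0.4 mm high, the side one about 2 mm low.
- **Last look:** after the final release I checked with the top and side cameras. I only measured the bolt afresh. The wheel, bearing and nylon block looked unchanged in the top picture.

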